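# Unload the screen dryer and put it on standby

## Task

The mill screens in the bench dryer are dry. First slide the black airflow grip fully shut, to the right-hand end of its track as seen from the robot, and leave it shut while you lift every screen up out of its slot and stand it in a slot of the grey carrier. Then, with all the screens in the carrier, slide the airflow grip to line up with the little white pointer beside the track. Do not knock over the glass jar that stands between the dryer and the carrier.

Things in the scene. Friction and masses are not known exactly. Their poses are not given: they have to be found in the camera images.
- dryer: fixed bench dryer: grey housing 240 (x) x 270 (y) mm, top at z = 30 mm, carrying a slotted aluminium block 130 (x) x 264 (y) mm, top at 85. Origin on the bench under the block's middle; yaw within 0.2 rad; left or right of the carrier. Five slots 12 wide (y), 100 long (x), floor z = 30, at y = -100, -50, 0, 50, 100 mm. Ledge with the airflow track at x = -175 to -65, towards the robot
- airflow (a joint): airflow slider on the ledge, in m: 0 = fully shut (grip at the dryer's -y end of the track, an end stop), 0.12 = fully open; grows as the grip moves along the dryer's +y. Starts part open. It takes about 1.5 N to move it and it stays where it is left
- airflow_top (a point): middle of the top of the airflow grip, a black block 28 mm (x) by 20 mm (y), 40 mm tall; at x = -125 mm, y = joint - 60 mm, z = 84.5 mm in the dryer's frame. The track under it is 40 mm wide, its top at z = 44 mm
- pointer: small fixed white plastic pointer on the ledge, on the robot's side of the track: 20 x 16 x 10 mm foot with a 5 mm thin fin, 30 mm tall, 22 mm or more from the track's middle line. Origin under the fin's middle (in y), on the ledge; axes as the dryer's. Standby is where the grip's middle has the fin's y in the dryer's frame
- carrier: loose grey plastic carrier 130 (x) x 264 (y) x 58 mm tall, 1.2 kg, on the bench, yaw within 0.2 rad at the start. Origin at the centre of its underside. Five slots 18 mm wide (y), 110 long (x), floor at z = 8, at y = -100, -50, 0, 50, 100 mm in its frame; each takes one standing screen, any order, either way round
- screen1: flat perforated steel mill screen 90 mm wide (its x), 8 thick (y), 120 tall (z), 0.3 kg, both faces alike. Origin at the middle of its lower edge. It starts upright in a dryer slot, axes parallel to the dryer's, its upper 65 mm bare above the slot. May be absent (None)
- screen2: flat perforated steel mill screen 90 mm wide (its x), 8 thick (y), 120 tall (z), 0.3 kg, both faces alike. Origin at the middle of its lower edge. It starts upright in a dryer slot, axes parallel to the dryer's, its upper 65 mm bare above the slot. May be absent (None)
- screen3: flat perforated steel mill screen 90 mm wide (its x), 8 thick (y), 120 tall (z), 0.3 kg, both faces alike. Origin at the middle of its lower edge. It starts upright in a dryer slot, axes parallel to the dryer's, its upper 65 mm bare above the slot. May be absent (None)
- screen4: flat perforated steel mill screen 90 mm wide (its x), 8 thick (y), 120 tall (z), 0.3 kg, both faces alike. Origin at the middle of its lower edge. It starts upright in a dryer slot, axes parallel to the dryer's, its upper 65 mm bare above the slot. May be absent (None)
- screen5: flat perforated steel mill screen 90 mm wide (its x), 8 thick (y), 120 tall (z), 0.3 kg, both faces alike. Origin at the middle of its lower edge. It starts upright in a dryer slot, axes parallel to the dryer's, its upper 65 mm bare above the slot. May be absent (None)
- jar1: bystander: closed clear-glass jar 64 mm wide, 110 mm tall, standing between dryer and carrier, towards the far side; origin under its centre
Things that resemble listed ones, but are neither listed nor needed, are in the scene too. What is shaped like the screen5 but yellow is not meant.

How it is judged (in metres and radians):
On the way, in this order (a step that is already met when the one before it is completed fails the run):
1. the airflow grip is fully shut (within 5 mm of the shut end) (value of joint airflow below 0.005 m), for 0.2 s.
2. every screen stands in a carrier slot, with the airflow still shut (x of screen1 in the frame of carrier between -0.03 and 0.03 m and y of screen1 in the frame of carrier between -0.115 and 0.115 m and z of screen1 in the frame of carrier between -0.005 and 0.018 m and angle between each of screen1, screen2, screen3, screen4, screen5's own z axis and vertical below 0.3 rad and linear speed of each of screen1, screen2, screen3, screen4, screen5 below 0.03 m/s and x of screen2 in the frame of carrier between -0.03 and 0.03 m and y of screen2 in the frame of carrier between -0.115 and 0.115 m and z of screen2 in the frame of carrier between -0.005 and 0.018 m and x of screen3 in the frame of carrier between -0.03 and 0.03 m and y of screen3 in the frame of carrier between -0.115 and 0.115 m and z of screen3 in the frame of carrier between -0.005 and 0.018 m and x of screen4 in the frame of carrier between -0.03 and 0.03 m and y of screen4 in the frame of carrier between -0.115 and 0.115 m and z of screen4 in the frame of carrier between -0.005 and 0.018 m and x of screen5 in the frame of carrier between -0.03 and 0.03 m and y of screen5 in the frame of carrier between -0.115 and 0.115 m and z of screen5 in the frame of carrier between -0.005 and 0.018 m and value of joint airflow below 0.008 m), for 0.2 s.
At the end, for the whole second after the job is handed in: every screen present stands upright (within 0.3 rad) at rest on the floor of a carrier slot, and the middle of the airflow grip is within 5 mm of the pointer along the track (x of screen1 in the frame of carrier between -0.03 and 0.03 m and y of screen1 in the frame of carrier between -0.115 and 0.115 m and z of screen1 in the frame of carrier between -0.005 and 0.018 m and angle between each of screen1, screen2, screen3, screen4, screen5's own z axis and vertical below 0.3 rad and linear speed of each of screen1, screen2, screen3, screen4, screen5 below 0.03 m/s and x of screen2 in the frame of carrier between -0.03 and 0.03 m and y of screen2 in the frame of carrier between -0.115 and 0.115 m and z of screen2 in the frame of carrier between -0.005 and 0.018 m and x of screen3 in the frame of carrier between -0.03 and 0.03 m and y of screen3 in the frame of carrier between -0.115 and 0.115 m and z of screen3 in the frame of carrier between -0.005 and 0.018 m and x of screen4 in the frame of carrier between -0.03 and 0.03 m and y of screen4 in the frame of carrier between -0.115 and 0.115 m and z of screen4 in the frame of carrier between -0.005 and 0.018 m and x of screen5 in the frame of carrier between -0.03 and 0.03 m and y of screen5 in the frame of carrier between -0.115 and 0.115 m and z of screen5 in the frame of carrier between -0.005 and 0.018 m and y of airflow_top in the frame of pointer between -0.005 and 0.005 m and velocity of joint airflow below 0.01 m/s); the robot touches nothing.
It fails at once if the jar between dryer and carrier is knocked over (angle between jar1's own z axis and vertical above 0.5 rad).
Of screen1, screen2, screen3, screen4, screen5 only 3 to 5 are there at a start; the rules pass over those that are not, and their reading is None.
At some moment in a run one of carrier may be knocked a few centimetres aside while the robot is not near it.
It also fails if it takes over 210 s, if anything falls off the work surface, if the arm or the gripper's body presses on something with over 40 N, if the wrist force passes 120 N, or if a joint passes its speed limit or range.

## Robot

A 6-joint arm with a two-finger parallel gripper is mounted at the origin on the work surface. World frame = base frame: x ahead of the robot, y to its left, z up, the work surface at z = 0. Lengths are in mm, angles in rad, forces in N, time in s.
With the tool pointing down it reaches from about 350 to 875 mm from the base axis. Payload 4.2 kg.
Tool frame: the origin (TCP) lies between the finger pads; the fingertips stand 19 mm ahead of it and the grasp point (between the pads) is the TCP; y points along the fingers, z is the direction in which the jaws open and shut, and the axes are right-handed (so a half turn about y gives the same grasp; the last joint's range is limited). The gripper opens to 85 mm and grips with 20 to 120 N. Pads are 22 mm wide; open, the fingers measure 114 mm over their backs; the gripper's body (76 mm by 85 mm) begins 54 mm behind the grasp point. The pads swing forward as they close: fully open they stand 13 mm farther back than shut.
Start: joints at [1.533, 0.385, 0.008, 0, -1.194, -0.259], TCP at [182.756, 597.662, 250.312] pointing down, gripper open.
Joint ranges: [-3.14, 3.14], [-1.21, 2.06], [-1.07, 1.41], [-3.16, 2.05], [-2.99, -0.16], [-3.1, 3.1]. Speed limits (rad/s): [2.79, 2.79, 3.14, 3.14, 3.14, 3.14].

## Interface

Orientations are given as a unit quaternion [x, y, z, w].
In Python, from bench import arm gives the robot as it stands.
- The arm moves only by the shell command python3 -m inch 'ROWS'. ROWS is JSON, a list of rows, each a list of 7 numbers: the opening, from 0 (shut) to 1 (fully open), then the shift along the tool's x, y, z in cm, then the turn, a rotation vector about the tool's x, y, z in degrees. A call has 1 to 20 rows; each row is the pose to reach, as a shift and turn from the pose commanded when the call began, along the tool's axes at that moment; what a row does not reach only later rows make up. A row lasts 1/12 s, in which the tool goes at most 41.7 mm and 7.16 degrees, less where a joint would pass 70% of its speed; a pose out of reach is approached as far as the arm can. A call with a gripper value outside its range is refused whole. The fingers move at their own pace and stop on an object; the grip force is fixed at half the most. Time passes only in rows, so rows that repeat a pose let the fingers close. It gives the time, the measured TCP pose, the force and the opening at its end, in the units of the state.
- arm.read_state(): the state, without advancing time (a new reading comes with each control period).
- arm.get_image(name): name is "scene" or "side" or "wrist"; returns the picture (384x512x3 uint8, red, green, blue); there is no depth.
- arm.camera_params(name): a dict with "fx", "fy", "cx", "cy" (pixels), "D" ([k1, k2, p1, p2, k3] as OpenCV has them; the pictures are not rectified), "rvec" (rotation vector, rad) and "tvec" (3), from world to camera coordinates, as OpenCV has them. Camera axes: x right, y down, z forward; pixel columns grow to the right and rows downward; lengths in mm; the calibration is good to about 2 mm. A picture is of the moment at which its call begins: read the wrist's pose just before it. camera_params takes no time and is no camera call; for the wrist camera it gives the pose at the moment of the call.
- arm.job_done(): hands the job in, once; it reports no verdict.
Trained networks look in the newest picture that a camera, given by its name, has taken for a name from the list of things; names that differ only in an ending like _2 or _b are one class to them, and where a whole thing is asked for, a point or a joint stands for the part that bears it (a point fixed in the world has none). Each returns a list of dicts, best first, with "conf" (0 to 1); they miss things now and then, are a little off and sometimes report something else, mostly with a low value. They report only what shows in the picture. A call takes as long as a camera call. They do not tell look-alikes from the thing itself.
- arm.masks_of(label, camera): "mask" (384x512 bool, what is visible of it) and "extent" ([left, top, width, height] in pixels, round what is visible of it).
The state is a dict: "clock": time; "joints": joint angles; "joint_vel": joint speeds; "joint_efforts": joint torques, N m; "position": TCP position; "ee_rot": TCP orientation; "contact_force": force on the tool from outside, world axes, zero at the start; "wrist_torque": the same for the moment, N m; "gripper_width": finger opening in mm.
Only numpy, scipy, OpenCV 4.12 (cv2) and the standard library are available. Lean on these libraries where they do the work, as an engineer would, in place of code of your own. Each camera call takes 0.05 s, during which the arm holds its last target.

## Working session

There is one attempt and no reset: what is moved stays moved. The work goes in short steps, Python scripts to look and compute and a shell command to move; the robot and the scene stay as the last step left them, time stands still between calls to the robot, and variables do not carry over. Pictures are saved under pics/ and viewed, and the job is handed in when it is done.

```bash
ls; mkdir -p pics
python3 - <<'E'
from bench import arm
import cv2
s=arm.read_state();print(s)
for n in("scene","side","wrist"):
    im=arm.get_image(n);cv2.imwrite(f"pics/{n}0.png",im[:,:,::-1]);print(n,arm.camera_params(n))
E
```

```text
pics
{'clock': 0.0, 'joints': array([ 1.53256865e+00,  3.85573417e-01,  6.62385583e-03, -4.80400599e-04,
       -1.19396997e+00, -2.58594280e-01]), 'joint_vel': array([ 1.17520480e-03,  5.91722200e-04, -8.84580258e-05, -4.61546773e-04,
       -6.67587809e-04, -1.65800714e-03]), 'joint_efforts': array([-9.24878404e-04, -3.92292023e+01,  1.88399345e+01,  4.18623984e+00,
       -4.69921360e-03, -1.76374542e-06]), 'position': array([182.63157501, 597.16468049, 249.21333088]), 'ee_rot': array([-0.10454515, -0.69856061,  0.70008755,  0.10469387]), 'contact_force': array([-0.40324853, -0.15138927,  0.61666546]), 'wrist_torque': array([ 0.01288647, -0.03934945,  0.02315831]), 'gripper_width': 85.16158554744766}
scene {'fx': 415.67834611380687, 'fy': 415.67834611380687, 'cx': 256.65965774449137, 'cy': 194.8679320941404, 'D': array([-0.07989498,  0.        ,  0.        ,  0.        ,  0.        ]), 'rvec': array([ 2.28277562,  0.6023429 , -0.2493706 ]), 'tvec': array([-538.03058913,  -89.2158251 , 1467.24347911])}
side {'fx': 367.0070799497896, 'fy': 367.0070799497896, 'cx': 253.8914486415353, 'cy': 196.36947697884972, 'D': array([-0.08235679,  0.        ,  0.        ,  0.        ,  0.        ]), 'rvec': array([ 0.33187534, -2.82814787,  1.10268873]), 'tvec': array([572.16137446, 124.50871921, 871.93279578])}
wrist {'fx': 318.73178949628266, 'fy': 318.73178949628266, 'cx': 260.6606752138092, 'cy': 190.6497396219838, 'D': array([6.32886698e-05, 0.00000000e+00, 0.00000000e+00, 0.00000000e+00,
       0.00000000e+00]), 'rvec': array([-1.73612078,  2.34651797,  0.38871571]), 'tvec': array([622.55882683, -41.81042162, 380.92133714])}
```

View pics/scene0.png

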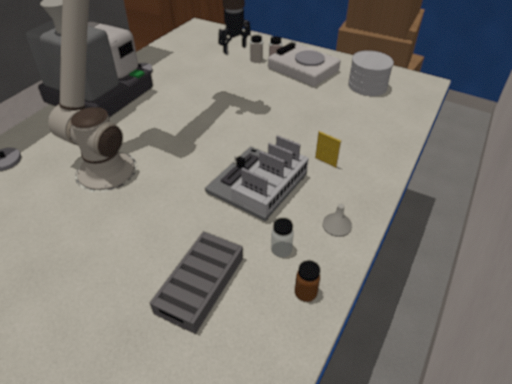

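View pics/side0.png

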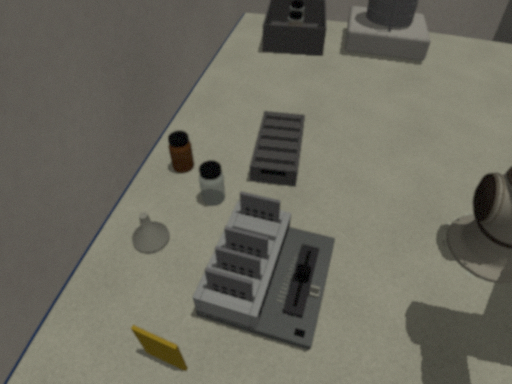

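View pics/wrist0.png

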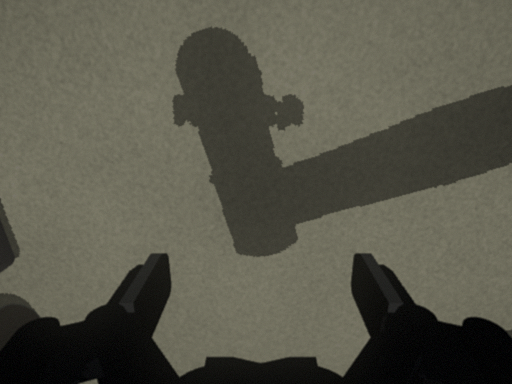

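```bash
cat > h.py <<'E'
import numpy as np,cv2
from bench import arm
from scipy.spatial.transform import Rotation as R
def K(p): return np.array([[p['fx'],0,p['cx']],[0,p['fy'],p['cy']],[0,0,1.]])
def proj(P,p): return cv2.projectPoints(np.asarray(P,float).reshape(-1,3),p['rvec'],p['tvec'],K(p),p['D'])[0].reshape(-1,2)
def back(uv,z,p):
    u=cv2.undistortPoints(np.asarray(uv,float).reshape(-1,1,2),K(p),p['D']).reshape(-1,2)
    Rm=cv2.Rodrigues(p['rvec'])[0];t=np.asarray(p['tvec']).ravel()
    d=np.c_[u,np.ones(len(u))]@Rm; C=-Rm.T@t
    s=(z-C[2])/d[:,2]; return C+d*s[:,None]
def rz(a): return np.array([[np.cos(a),-np.sin(a),0],[np.sin(a),np.cos(a),0],[0,0,1]])
def W(pose,P): return np.asarray(P,float).reshape(-1,3)@rz(pose[2]).T+[pose[0],pose[1],0]
E
python3 - <<'E'
from h import *
from bench import arm
import pickle
out={}
for n in("scene","side"):
    im=arm.get_image(n)
    for l in("dryer","carrier","screen1","jar1","pointer","airflow_top"):
        for m in arm.masks_of(l,n):
            p=arm.camera_params(n); e=m['extent'];c=(e[0]+e[2]/2,e[1]+e[3]/2)
            print(n,l,round(m['conf'],2),e,back([c],60 if l!='carrier' else 30,p)[0].round())
            out.setdefault((n,l),[]).append(m)
    s=cv2.resize(im[:,:,::-1],None,fx=4,fy=4,interpolation=cv2.INTER_CUBIC)
    x,y=(190,130) if n=="scene" else (190,180)
    cv2.imwrite(f"pics/{n}_d.png",s[y*4:y*4+600 if n=="side" else y*4+400,x*4:x*4+640])
    x,y=(140,210) if n=="scene" else (150,100)
    cv2.imwrite(f"pics/{n}_c.png",s[y*4:y*4+500,x*4:x*4+700])
pickle.dump(out,open("m.pkl","wb"))
E
```

```text
scene dryer 0.73 [205.8, 147.8, 101.3, 71.8] [535. 146.  60.]
scene carrier 0.86 [146.5, 234.9, 96.0, 98.7] [ 569. -247.   30.]
scene screen1 0.89 [274.2, 136.1, 28.7, 24.2] [542. 362.  60.]
scene screen1 0.87 [240.6, 167.2, 27.4, 26.5] [521. 156.  60.]
scene screen1 0.84 [266.0, 142.0, 25.7, 25.6] [530. 312.  60.]
scene screen1 0.7 [314.1, 130.9, 28.8, 36.0] [666. 428.  60.]
scene screen1 0.62 [257.3, 150.8, 25.8, 30.5] [532. 244.  60.]
scene jar1 0.82 [272.0, 215.7, 19.4, 39.6] [703.  -6.  60.]
scene airflow_top 0.52 [237.9, 157.2, 7.4, 11.1] [440. 212.  60.]
side carrier 0.69 [249.9, 111.2, 54.1, 72.9] [ 569. -212.   30.]
side screen1 0.97 [215.9, 244.7, 48.8, 35.4] [567. 213.  60.]
side screen1 0.94 [225.0, 228.3, 42.8, 28.3] [567. 160.  60.]
side screen1 0.87 [206.6, 271.7, 43.4, 32.6] [575. 277.  60.]
side screen1 0.84 [235.6, 190.2, 42.8, 33.3] [568.  52.  60.]
side screen1 0.79 [130.2, 325.6, 55.6, 45.6] [665. 426.  60.]
side jar1 0.62 [200.7, 158.4, 21.5, 49.6] [700.   1.  60.]
side airflow_top 0.61 [294.7, 264.1, 17.9, 15.8] [432. 205.  60.]
```

View pics/side_d.png

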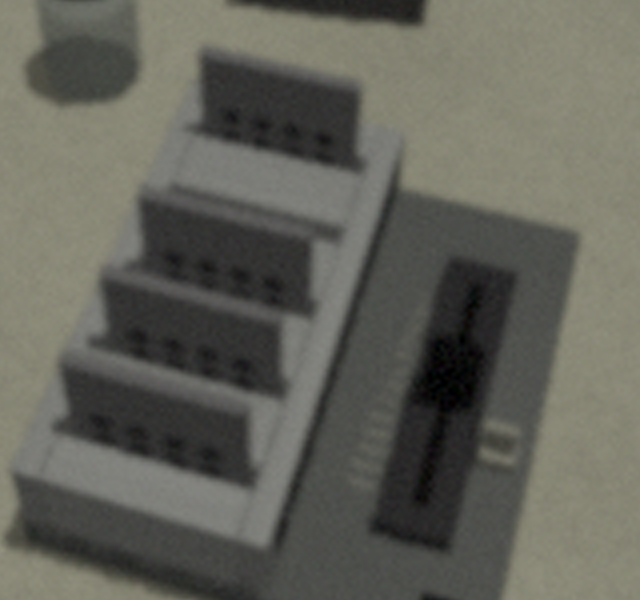

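View pics/scene_d.png

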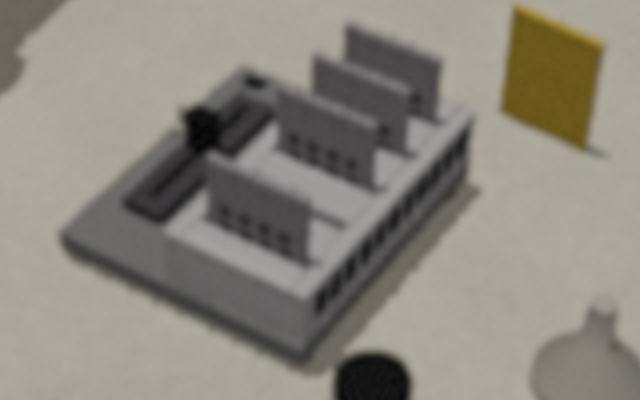

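View pics/side_c.png

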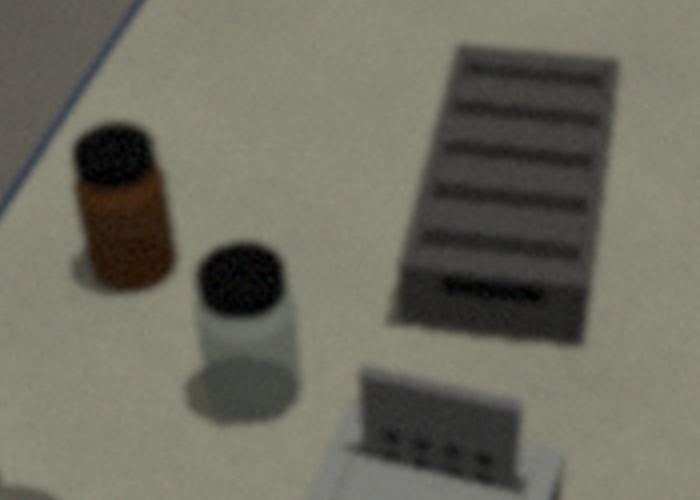

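View pics/scene_c.png

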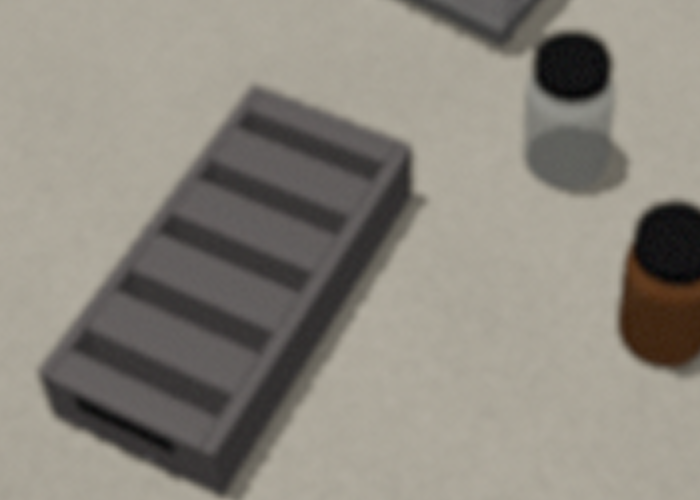

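Run:
```python
from h import *
from scipy.optimize import least_squares
ps,pd=arm.camera_params("scene"),arm.camera_params("side")
D=[(pd,(65,132,85),(194,297.5)),(pd,(-65,132,85),(258,317)),(pd,(-65,-132,85),(291.3,213)),(ps,(65,-132,85),(266.3,204.5)),(ps,(65,132,85),(308.8,158.8)),(ps,(-65,-132,85),(231,188))]
C=[(pd,(65,-132,58),(264.5,111.8)),(pd,(-65,-132,58),(304.3,115.5)),(pd,(-65,132,58),(297,170)),(pd,(65,132,58),(250.5,165.5)),
(ps,(-65,132,58),(203.8,232)),(ps,(65,132,58),(243,247.5)),(ps,(65,-132,58),(193.8,322.5)),(ps,(-65,-132,58),(150.5,303.8))]
def fit(L,x0):
    f=lambda x:np.ravel([proj(W(x,P),p)[0]-uv for p,P,uv in L])
    r=least_squares(f,x0);print(r.x.round(3),np.round(r.fun,1));return r.x
d=fit(D,[530,150,0]);c=fit(C,[570,-230,0])
# grip top, z 84.5 ; pointer
Rm=rz(d[2])
for n,p,uv,z in(("grip",pd,(190+452/4,180+352/4),84.5),("fin",pd,(190+500/4,180+432/4),60),("fin",pd,(190+500/4,180+440/4),40),("grip",ps,(190+205/4,130+112/4),84.5)):
    w=back([uv],z,p)[0];print(n,w.round(),((w-[d[0],d[1],0])@Rm).round(1))
for p,uv in((pd,(150+240/4,100+268/4)),(ps,(140+573/4,210+55/4))): print("jar",back([uv],110,p)[0].round())
```

```text
[ 5.57461e+02  1.97661e+02 -6.30000e-02] [-1.3 -0.1 -0.2 -0.6 -0.5 -1.3 -0.5 -1.1 -1.  -2.6 -0.9 -1.1]
[ 5.69134e+02 -2.25073e+02  7.20000e-02] [-1.8 -2.  -0.7 -1.8 -0.3  0.5 -2.1 -0.3 -1.3 -2.1 -0.1 -2.3 -0.5  0.9
 -1.9 -1.3]
grip [435. 211.  84.] [-122.9    6.2   84.5]
fin [404. 237.  60.] [-155.2   29.8   60. ]
fin [403. 230.  40.] [-156.4   22.9   40. ]
grip [442. 207.  84.] [-116.2    2.5   84.5]
jar [701.  -6. 110.]
jar [704.  -5. 110.]
```

```bash
cat >> h.py <<'E'
def go(xyz,jaw):
    """shift(cm)/turn(deg) to bring measured TCP to xyz, tool down, jaw axis (tool z) at world angle jaw (mod pi)"""
    s=arm.read_state();Rc=R.from_quat(s['ee_rot']);Rm=Rc.as_matrix()
    best=None
    for j in(jaw,jaw+np.pi):
        z=np.array([np.cos(j),np.sin(j),0]);y=np.array([0,0,-1.]);x=np.cross(y,z)
        rv=(Rc.inv()*R.from_matrix(np.c_[x,y,z])).as_rotvec(degrees=True)
        if best is None or np.linalg.norm(rv)<np.linalg.norm(best): best=rv
    d=Rm.T@(np.asarray(xyz)-s['position'])/10
    print("shift",d.round(2),"turn",best.round(2),"dist mm",np.linalg.norm(d*10).round(),"pos",s['position'].round(1),"F",s['contact_force'].round(1),"w",round(s['gripper_width'],1),"t",round(s['clock'],1),"j",s['joints'].round(2))
E
python3 - <<'E'
from h import *
s=arm.read_state();print(R.from_quat(s['ee_rot']).as_matrix().round(3))
p=arm.camera_params("wrist");Rm=cv2.Rodrigues(p['rvec'])[0];C=-Rm.T@p['tvec'];T=R.from_quat(s['ee_rot']).as_matrix()
print("cam in tool",(T.T@(C-s['position'])).round(1),"axis in tool",(T.T@Rm.T).round(2))
go([470,200,330],np.pi/2-.063)
E
```

```text
[[-0.956 -0.    -0.292]
 [ 0.292  0.    -0.956]
 [ 0.    -1.    -0.   ]]
cam in tool [ -83.6 -123.4    1.6] axis in tool [[-0.    0.95  0.32]
 [-0.   -0.32  0.95]
 [ 1.    0.    0.  ]]
shift [-39.1   -7.97  29.63] turn [  0.  -13.4   0. ] dist mm 497.0 pos [182.8 597.7 250.3] F [-0.2 -0.4  0.7] w 85.5 t 0.8 j [ 1.53  0.38  0.01 -0.   -1.19 -0.26]
```

Run:
```python
from h import *
go([570,200,260],np.pi/2-.063)
```

```text
shift [-48.66  -0.97  26.7 ] turn [  0.  -13.4   0. ] dist mm 555.0 pos [182.8 597.7 250.3] F [-0.2 -0.4  0.7] w 85.5 t 0.8 j [ 1.53  0.38  0.01 -0.   -1.19 -0.26]
```

```bash
python3 -m inch '[[1,-48.66,-0.97,26.7,0,-13.4,0],[1,-48.66,-0.97,26.7,0,-13.4,0],[1,-48.66,-0.97,26.7,0,-13.4,0],[1,-48.66,-0.97,26.7,0,-13.4,0],[1,-48.66,-0.97,26.7,0,-13.4,0],[1,-48.66,-0.97,26.7,0,-13.4,0],[1,-48.66,-0.97,26.7,0,-13.4,0],[1,-48.66,-0.97,26.7,0,-13.4,0],[1,-48.66,-0.97,26.7,0,-13.4,0],[1,-48.66,-0.97,26.7,0,-13.4,0],[1,-48.66,-0.97,26.7,0,-13.4,0],[1,-48.66,-0.97,26.7,0,-13.4,0],[1,-48.66,-0.97,26.7,0,-13.4,0],[1,-48.66,-0.97,26.7,0,-13.4,0],[1,-48.66,-0.97,26.7,0,-13.4,0],[1,-48.66,-0.97,26.7,0,-13.4,0],[1,-48.66,-0.97,26.7,0,-13.4,0],[1,-48.66,-0.97,26.7,0,-13.4,0]]'
cat >> h.py <<'E'
def snap(cam,name,x0=0,y0=0,w=512,h=384,f=1.5,draw=None):
    p=arm.camera_params(cam);im=arm.get_image(cam)[:,:,::-1].copy()
    o=cv2.resize(im[y0:y0+h,x0:x0+w],None,fx=f,fy=f,interpolation=cv2.INTER_CUBIC)
    if draw:
        for P in draw:
            q=((proj(P,p)-[x0,y0]+.5)*f*8).astype(int)
            cv2.polylines(o,[q.reshape(-1,1,2)],False,(0,255,0),1,cv2.LINE_AA,3)
    cv2.imwrite(f"pics/{name}.png",o);return im,p
def rect(pose,x0,x1,y0,y1,z): return W(pose,[(x0,y0,z),(x1,y0,z),(x1,y1,z),(x0,y1,z),(x0,y0,z)])
E
python3 - <<'E'
from h import *
d=[557.5,197.7,-.063]
im,p=snap("wrist","w1",draw=[rect(d,-65,65,-132,132,85),rect(d,-175,65,-135,135,30)]+[rect(d,-45,45,y-4,y+4,150) for y in(-100,0,50,100)])
cv2.imwrite("pics/w1raw.png",cv2.resize(im,None,fx=1.5,fy=1.5,interpolation=cv2.INTER_CUBIC))
E
```

```text
clock: 2.35
position: [569.2, 201.1, 260.2]
ee_rot: [0.022, 0.707, -0.707, -0.022]
contact_force: [-0.4, 0.8, -0.1]
gripper_width: 85.4
```

View pics/w1.png

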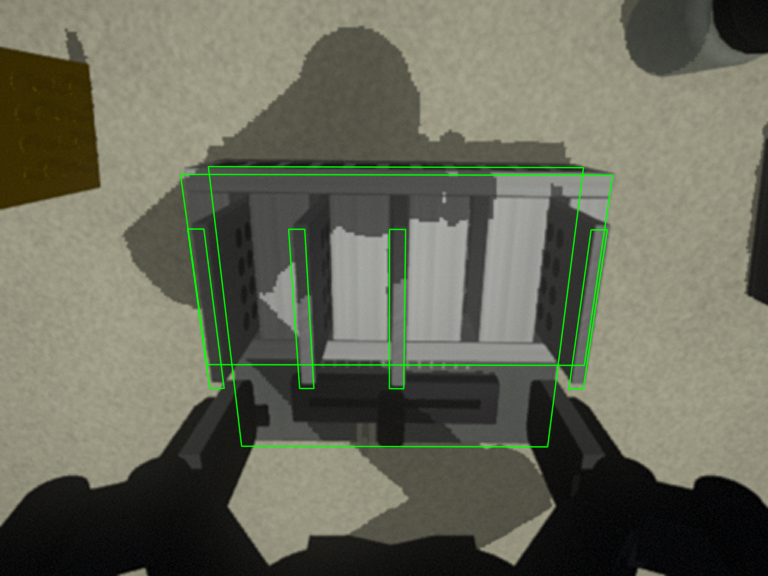

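View pics/w1raw.png

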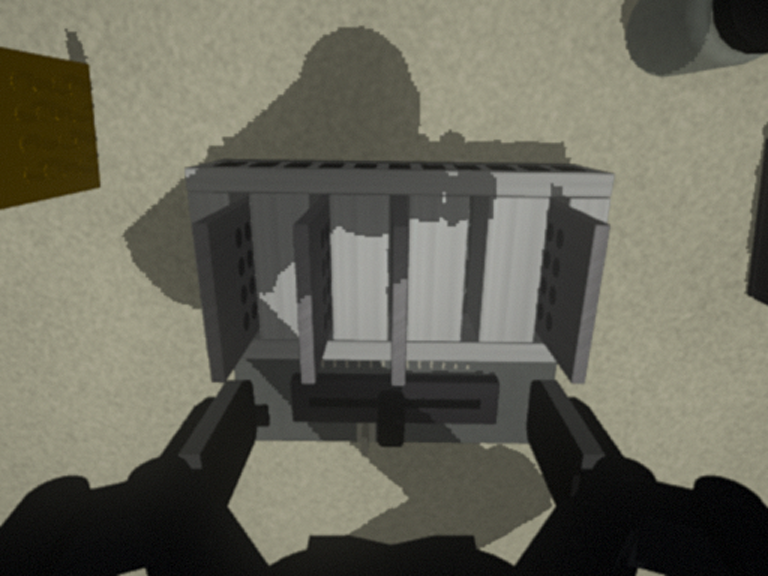

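Run:
```python
from h import *
from scipy.optimize import least_squares
pw=arm.camera_params("wrist")
L=[((-45,104,150),(211,382)),((-45,96,150),(222,382)),((-45,54,150),(301,384)),((-45,46,150),(315,384)),((-45,4,150),(392,385)),((-45,-4,150),(405,385)),((-45,-96,150),(572,382)),((-45,-104,150),(586,382)),((65,132,85),(190,170)),((65,-132,85),(612,173)),((-65,132,85),(243,360))]
f=lambda x:np.ravel([proj(W(x,P),pw)[0]-np.array(uv)/1.5+.3 for P,uv in L])
r=least_squares(f,[557,198,-.06],loss="soft_l1");print(r.x.round(3),f(r.x).round(1));d=r.x
Rm=rz(d[2])
for n,uv,z in(("grip near top",(391,445),84.5),("grip far top",(391,392),84.5),("ptr top",(366,440),60),("ptr",(366,425),40)):
    w=back([np.array(uv)/1.5-.3],z,pw)[0];print(n,w.round(1),((w-[d[0],d[1],0])@Rm).round(1))
```

```text
[ 5.59948e+02  1.96127e+02 -6.40000e-02] [  0.1   0.9   2.3   0.9   0.1  -0.3   0.4  -0.2  -0.5  -0.8   0.5  -0.7
  -0.5   1.6  -0.2   1.6  -5.5  -0.5   2.   -1.6 -23.6   0.3]
grip near top [425.2 208.7  84.5] [-135.2    4.    84.5]
grip far top [470.3 205.9  84.5] [-90.    4.1  84.5]
ptr top [412.6 229.6  60. ] [-149.1   24.    60. ]
ptr [412.8 230.6  40. ] [-149.   25.   40.]
```

Run:
```python
from h import *
d=[559.5,196.5,-.0635]
a=W(d,[(-125,4,170),(-125,4,75)]);print(a)
go(a[0],np.pi/2+d[2]);go(a[1],np.pi/2+d[2])
```

```text
[[435.00576029 208.42410495 170.        ]
 [435.00576029 208.42410495  75.        ]]
shift [13.44  9.02  0.09] turn [ 0.01  0.15 -0.  ] dist mm 162.0 pos [569.2 201.2 260.2] F [-0.7  0.   0.2] w 85.4 t 2.4 j [ 0.61  0.34 -0.03 -0.   -1.2   0.9 ]
shift [13.44 18.52  0.1 ] turn [ 0.01  0.15 -0.  ] dist mm 229.0 pos [569.2 201.2 260.2] F [-0.7  0.   0.2] w 85.4 t 2.4 j [ 0.61  0.34 -0.03 -0.   -1.2   0.9 ]
```

```bash
python3 -m inch '[[1,4,0,0,0,0,0],[1,8,0,0,0,0,0],[1,12,2,0,0,0,0],[1,13.44,5,0.1,0,0,0],[1,13.44,8,0.1,0,0,0],[1,13.44,11,0.1,0,0,0],[1,13.44,11,0.1,0,0,0],[1,13.44,11,0.1,0,0,0]]'
python3 - <<'E'
from h import *
d=[559.5,196.5,-.0635]
snap("wrist","w2",draw=[rect(d,-139,-111,-6,14,84.5)]);snap("side","s2",180,150,200,150,4)
go(W(d,[(-125,4,75)])[0],np.pi/2+d[2])
E
```

```text
clock: 3.07
position: [435.1, 207.8, 149.8]
ee_rot: [-0.021, -0.706, 0.708, 0.022]
contact_force: [0.1, 0.3, 0.5]
gripper_width: 85.7
shift [0.2  7.68 0.06] turn [ 0.11  0.11 -0.16] dist mm 77.0 pos [436.8 208.7 151.8] F [-0.9  0.4  0.3] w 85.6 t 3.2 j [ 0.78  0.25 -0.47  0.   -0.85  0.73]
```

View pics/w2.png

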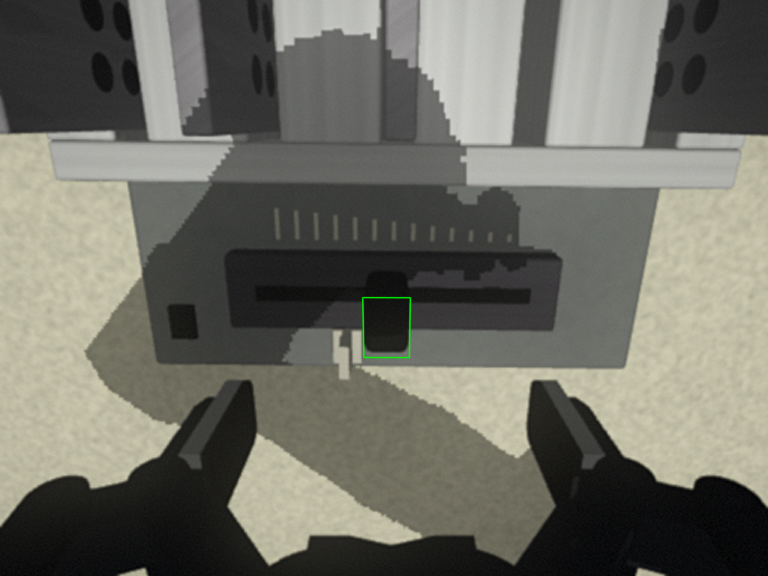

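View pics/s2.png

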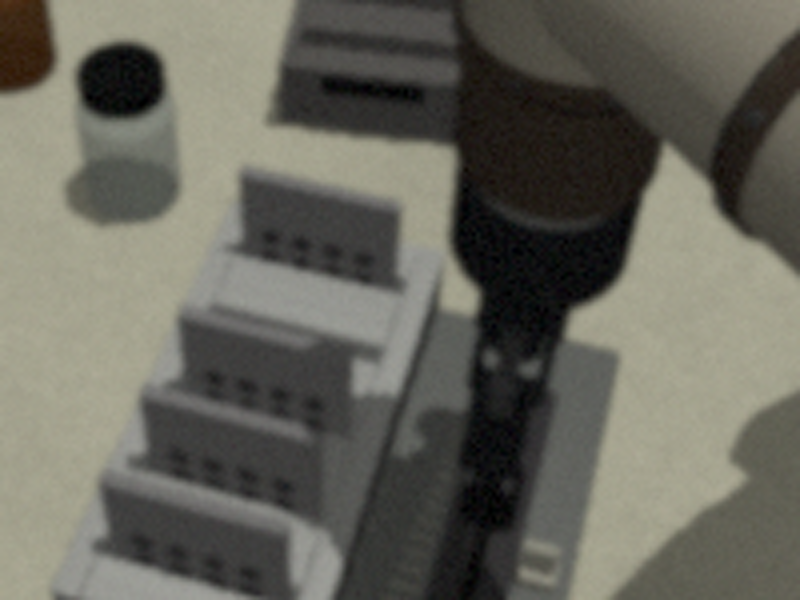

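```bash
python3 -m inch '[[1,0.1,3,0,0,0,0],[1,0.1,6,0,0,0,0],[1,0.2,7.7,0.1,0,0,0],[1,0.2,7.7,0.1,0,0,0],[0.1,0.2,7.7,0.1,0,0,0],[0.1,0.2,7.7,0.1,0,0,0],[0.1,0.2,7.7,0.1,0,0,0],[0.1,0.2,7.7,0.1,0,0,0],[0.1,0.2,7.7,0.1,0,0,0],[0.1,0.2,7.7,0.1,0,0,0]]'
python3 - <<'E'
from h import *
d=[559.5,196.5,-.0635]
snap("wrist","w3")
go(W(d,[(-125,-60,75)])[0],np.pi/2+d[2])
E
```

```text
clock: 4.0
position: [434.4, 207.3, 74.2]
ee_rot: [0.023, 0.707, -0.706, -0.022]
contact_force: [-1.1, 1.3, 2.9]
gripper_width: 18.7
shift [-0.05 -0.09  6.28] turn [ 0.1   0.02 -0.1 ] dist mm 63.0 pos [434.4 207.2  74.2] F [-1.4 -0.3  6.1] w 19.2 t 4.0 j [ 0.78  0.36 -0.56  0.   -0.64  0.72]
```

View pics/w3.png

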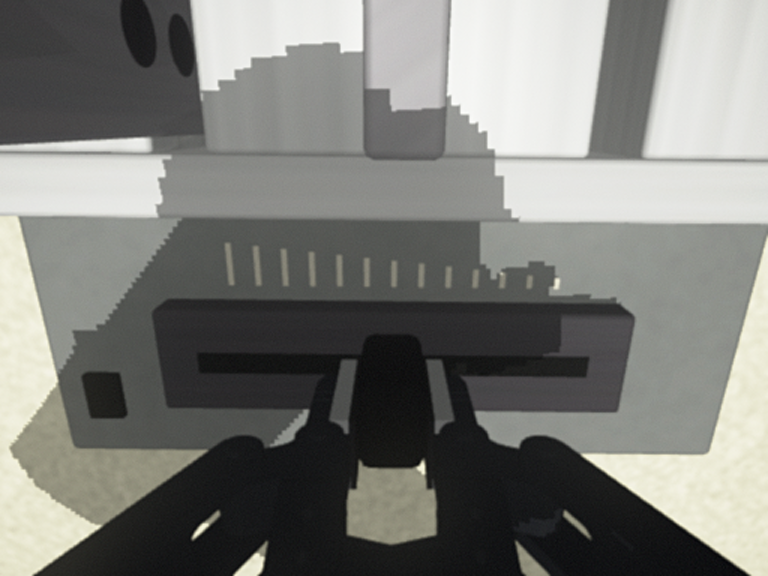

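```bash
python3 -m inch '[[0.1,0,0,1,0,0,0],[0.1,0,0,2,0,0,0],[0.1,0,0,3,0,0,0],[0.1,0,0,4,0,0,0],[0.1,0,0,5,0,0,0],[0.1,0,0,5.6,0,0,0],[0.1,0,0,5.9,0,0,0],[0.1,0,0,6.1,0,0,0],[0.1,0,0,6.1,0,0,0],[0.1,0,0,6.1,0,0,0]]'
python3 - <<'E'
from h import *
d=[559.5,196.5,-.0635]
snap("wrist","w4")
go(W(d,[(-125,-60,75)])[0],np.pi/2+d[2])
E
```

```text
clock: 4.88
position: [430.0, 146.8, 74.2]
ee_rot: [0.023, 0.708, -0.706, -0.022]
contact_force: [-5.8, 4.1, 7.7]
gripper_width: 19.3
shift [-0.11 -0.08  0.22] turn [ 0.12  0.   -0.06] dist mm 3.0 pos [430.  146.8  74.2] F [-6.3  4.5  8.8] w 18.9 t 4.9 j [ 0.69  0.32 -0.63 -0.   -0.62  0.82]
```

View pics/w4.png

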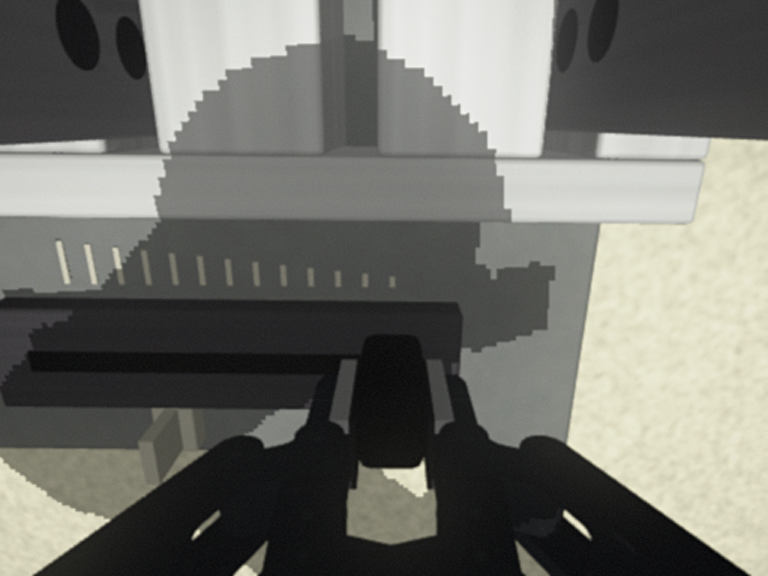

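```bash
python3 -m inch '[[0.1,-0.05,0,0.1,0,0,0],[0.1,-0.05,0,0.2,0,0,0],[0.1,-0.05,0,0.3,0,0,0],[0.1,-0.05,0,0.3,0,0,0]]';  python3 -m inch '[[0.1,0,0,0.1,0,0,0],[0.1,0,0,0.2,0,0,0],[0.1,0,0,0.3,0,0,0],[0.1,0,0,0.3,0,0,0]]'
python3 - <<'E'
from h import *
d=[559.5,196.5,-.0635]
snap("wrist","w5")
go(W(d,[(-125,-60,75)])[0],np.pi/2+d[2])
E
```

```text
clock: 5.27
position: [430.1, 146.4, 74.2]
ee_rot: [0.023, 0.709, -0.704, -0.022]
contact_force: [-13.7, 17.3, 8.2]
gripper_width: 19.1
clock: 5.6
position: [430.2, 146.0, 74.3]
ee_rot: [0.024, 0.711, -0.703, -0.021]
contact_force: [-18.3, 29.0, 6.2]
gripper_width: 19.4
shift [-0.08 -0.08  0.14] turn [ 0.63 -0.02 -0.2 ] dist mm 2.0 pos [430.2 146.   74.3] F [-18.   28.3   7. ] w 19.2 t 5.7 j [ 0.68  0.32 -0.63 -0.01 -0.61  0.83]
```

View pics/w5.png

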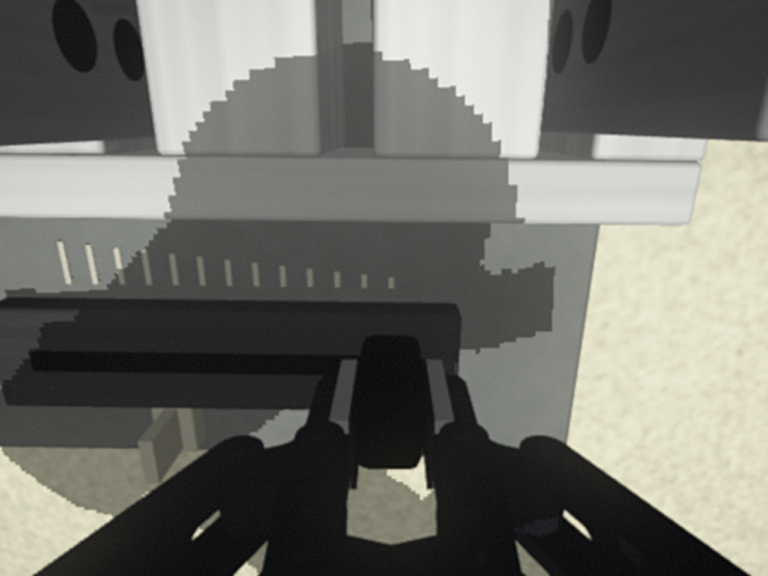

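```bash
python3 -m inch '[[0.1,0,0,-0.2,0,0,0],[0.1,0,0,-0.4,0,0,0],[0.1,0,0,-0.5,0,0,0],[0.1,0,0,-0.5,0,0,0]]'
python3 - <<'E'
from h import *
go([430,146.4,75],np.pi/2-.0635)
E
python3 -m inch '[[0.5,0,0,0,0,0,0],[0.5,0,0,0,0,0,0],[0.5,0,0,0,0,0,0],[0.5,0,-3,0,0,0,0],[0.5,0,-6,0,0,0,0],[0.5,0,-9,0,0,0,0],[0.5,0,-12,0,0,0,0],[0.5,0,-12,0,0,0,0]]'
python3 - <<'E'
from h import *
d=[558.7,198.3,-.0635]
snap("wrist","w6",draw=[rect(d,-139,-111,-70,-50,84.5)])
go(W(d,[(0,0,250)])[0],np.pi/2+d[2])
E
```

```text
clock: 5.98
position: [430.1, 146.7, 74.2]
ee_rot: [0.023, 0.708, -0.706, -0.022]
contact_force: [-9.0, 9.4, 10.2]
gripper_width: 19.0
shift [ 0.01 -0.08  0.03] turn [ 0.16  0.03 -0.04] dist mm 1.0 pos [430.1 146.7  74.2] F [-9.   9.4 10.2] w 19.0 t 6.0 j [ 0.69  0.32 -0.63 -0.   -0.62  0.82]
clock: 6.65
position: [433.5, 146.1, 198.8]
ee_rot: [0.026, 0.709, -0.705, -0.018]
contact_force: [0.5, 0.6, -0.5]
gripper_width: 42.8
shift [-12.34  -5.29  -6.1 ] turn [ 0.26  0.03 -0.35] dist mm 148.0 pos [432.  145.4 196. ] F [-0.3  0.8 -0. ] w 42.9 t 6.7 j [ 0.68  0.14 -0.48  0.   -0.94  0.82]
```

View pics/w6.png

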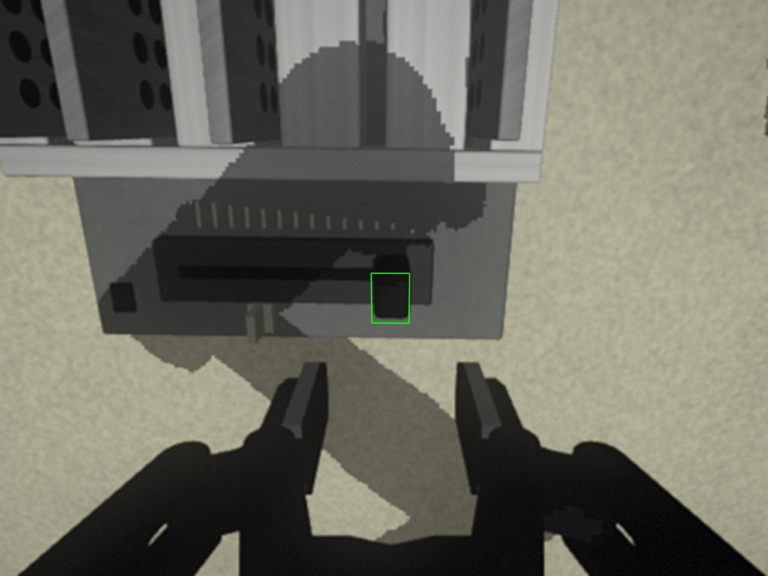

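Run:
```python
from h import *
go([585,-225,260],np.pi/2+.072)
```

```text
shift [-17.64  -6.45  35.98] turn [ 0.24 -7.74 -0.36] dist mm 406.0 pos [432.  145.4 196. ] F [-0.3  0.8 -0. ] w 42.9 t 6.7 j [ 0.68  0.14 -0.48  0.   -0.94  0.82]
```

```bash
python3 -m inch '[[0.5,0,-4,0,0,0,0],[0.5,0,-6.4,2,0,0,0],[0.5,-17.64,-6.4,36,0.2,-7.74,-0.3],[0.5,-17.64,-6.4,36,0.2,-7.74,-0.3],[0.5,-17.64,-6.4,36,0.2,-7.74,-0.3],[0.5,-17.64,-6.4,36,0.2,-7.74,-0.3],[0.5,-17.64,-6.4,36,0.2,-7.74,-0.3],[0.5,-17.64,-6.4,36,0.2,-7.74,-0.3],[0.5,-17.64,-6.4,36,0.2,-7.74,-0.3],[0.5,-17.64,-6.4,36,0.2,-7.74,-0.3],[0.5,-17.64,-6.4,36,0.2,-7.74,-0.3],[0.5,-17.64,-6.4,36,0.2,-7.74,-0.3],[0.5,-17.64,-6.4,36,0.2,-7.74,-0.3],[0.5,-17.64,-6.4,36,0.2,-7.74,-0.3]]'
python3 - <<'E'
from h import *
c=[569,-225,.072]
im,p=snap("wrist","w7",draw=[rect(c,-65,65,-132,132,58)]+[rect(c,-55,55,y-9,y+9,58) for y in(-100,-50,0,50,100)])
go([585,-225,260],np.pi/2+.072)
E
```

```text
clock: 7.87
position: [583.0, -226.6, 254.6]
ee_rot: [0.028, -0.706, 0.707, -0.021]
contact_force: [-0.1, 1.1, -0.0]
gripper_width: 42.6
shift [-0.21 -0.47 -0.05] turn [-0.12 -0.04  0.48] dist mm 5.0 pos [ 582.9 -225.6  255.3] F [-0.6 -0.5  0.7] w 42.6 t 7.9 j [-0.11  0.38  0.02  0.   -1.21  1.75]
```

View pics/w7.png

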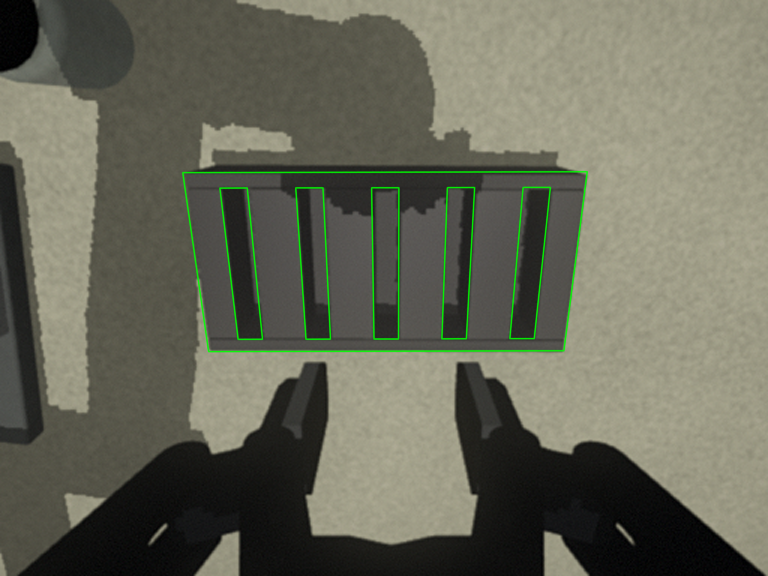

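```bash
cat >> h.py <<'E'
D=[559,198.0,-.0635]
C=[569,-224.5,.072]
def gd(y,z): go(W(D,[(0,y,z)])[0],np.pi/2+D[2])
def gc(y,z,c=C): go(W(c,[(0,y,z)])[0],np.pi/2+c[2])
E
python3 - <<'E'
from h import *
gd(-100,200)
E
```

```text
shift [  0.67   5.47 -32.53] turn [-0.15  7.72  0.48] dist mm 330.0 pos [ 582.9 -225.6  255.3] F [-0.6 -0.5  0.7] w 42.6 t 7.9 j [-0.11  0.38  0.02  0.   -1.21  1.75]
```

```bash
python3 -m inch '[[0.5,0.6,0,-32.5,-0.15,7.72,0.48],[0.5,0.6,0,-32.5,-0.15,7.72,0.48],[0.5,0.6,0,-32.5,-0.15,7.72,0.48],[0.5,0.6,0,-32.5,-0.15,7.72,0.48],[0.5,0.6,0,-32.5,-0.15,7.72,0.48],[0.5,0.6,0,-32.5,-0.15,7.72,0.48],[0.5,0.6,0,-32.5,-0.15,7.72,0.48],[0.5,0.6,1,-32.5,-0.15,7.72,0.48],[0.5,0.67,3,-32.5,-0.15,7.72,0.48],[0.5,0.67,5.4,-32.5,-0.15,7.72,0.48],[0.5,0.67,5.4,-32.5,-0.15,7.72,0.48],[0.5,0.67,5.4,-32.5,-0.15,7.72,0.48]]'
python3 - <<'E'
from h import *
snap("wrist","w8",draw=[rect(D,-45,45,-104,-96,150)])
gd(-100,125)
E
```

```text
clock: 8.92
position: [551.9, 98.4, 201.5]
ee_rot: [-0.022, -0.706, 0.708, 0.021]
contact_force: [0.3, 0.1, 0.6]
gripper_width: 42.5
shift [0.08 7.79 0.  ] turn [-0.06  0.15 -0.22] dist mm 78.0 pos [553.1  98.3 202.9] F [ 0.2  0.2 -0.3] w 42.5 t 9.0 j [ 0.47  0.32 -0.22  0.   -1.03  1.04]
```

View pics/w8.png

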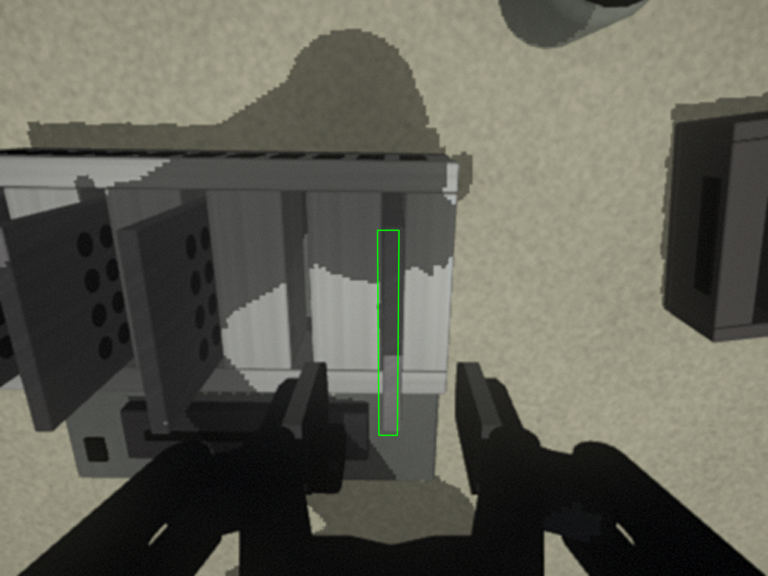

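```bash
python3 -m inch '[[0.5,0.08,3,0,0,0,0],[0.5,0.08,5.5,0,0,0,0],[0.5,0.08,7.3,0,0,0,0],[0.5,0.08,7.8,0,0,0,0],[0.5,0.08,7.8,0,0,0,0],[0.02,0.08,7.8,0,0,0,0],[0.02,0.08,7.8,0,0,0,0],[0.02,0.08,7.8,0,0,0,0],[0.02,0.08,7.8,0,0,0,0],[0.02,0.08,7.8,0,0,0,0],[0.02,0.08,7.8,0,0,0,0]]'
python3 - <<'E'
from h import *
gd(-100,125)
E
```

```text
clock: 9.88
position: [554.0, 98.1, 126.0]
ee_rot: [0.024, 0.707, -0.707, -0.019]
contact_force: [-0.4, -0.6, 6.2]
gripper_width: 7.5
shift [0.14 0.1  0.  ] turn [ 0.02  0.09 -0.39] dist mm 2.0 pos [554.   98.1 126. ] F [-0.4 -0.6  6.2] w 7.5 t 9.9 j [ 0.46  0.4  -0.32  0.   -0.85  1.04]
```

Gripped at 7.5 mm. Lift straight up 12 cm.

```bash
python3 -m inch '[[0.02,0,-0.7,0,0,0,0],[0.02,0,-2,0,0,0,0],[0.02,0,-4,0,0,0,0],[0.02,0,-6,0,0,0,0],[0.02,0,-8.5,0,0,0,0],[0.02,0,-11,0,0,0,0],[0.02,0,-13,0,0,0,0],[0.02,0,-13,0,0,0,0]]'
python3 - <<'E'
from h import *
snap("side","s9",130,80,220,165,3.6)
gc(-100,255)
E
```

```text
clock: 10.55
position: [553.9, 98.4, 258.2]
ee_rot: [0.026, 0.708, -0.706, -0.018]
contact_force: [0.1, -0.2, -2.4]
gripper_width: 7.2
shift [-5.000e+00 -1.000e-02  4.202e+01] turn [ 0.08 -7.72 -0.34] dist mm 423.0 pos [552.7  98.3 255.3] F [-0.5  0.8 -4.5] w 7.4 t 10.6 j [ 0.47  0.27 -0.15  0.   -1.15  1.04]
```

View pics/s9.png

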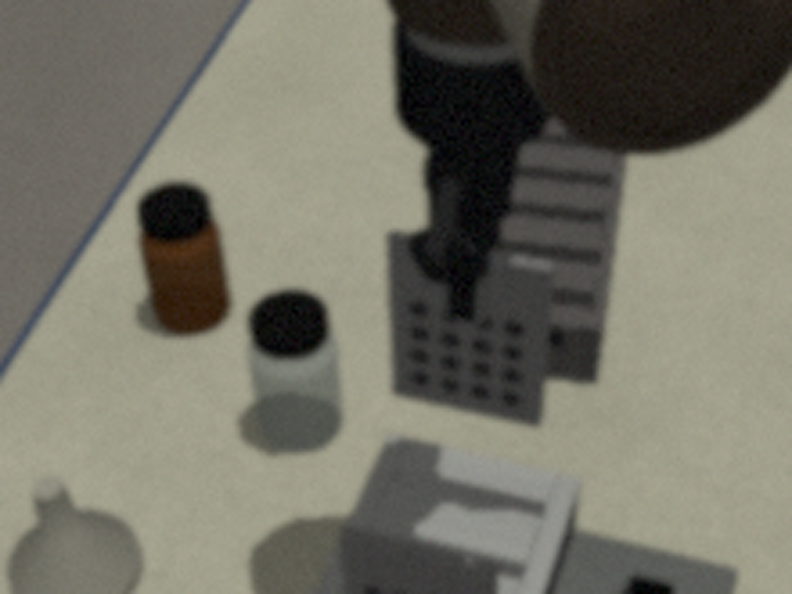

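```bash
python3 -m inch '[[0.02,-0.2,0,1.5,0,0,0],[0.02,-0.5,0,4,0,-1,0],[0.02,-1,0,7.5,0,-2,0],[0.02,-1.4,0,11,0,-3,0],[0.02,-1.8,0,15,0,-4,0],[0.02,-2.3,0,19,0,-5,0],[0.02,-2.8,0,23,0,-6,-0.1],[0.02,-3.2,0,27,0,-7,-0.2],[0.02,-3.7,0,31,0,-7.72,-0.3],[0.02,-4.2,0,35,0,-7.72,-0.3],[0.02,-4.6,0,38.5,0,-7.72,-0.3],[0.02,-4.9,0,41,0,-7.72,-0.3],[0.02,-5,0,42,0,-7.72,-0.3],[0.02,-5,0,42,0,-7.72,-0.3],[0.02,-5,0,42,0,-7.72,-0.3]]'
python3 - <<'E'
from h import *
gc(-100,255);gc(-100,105)
c=C
dr=[rect(c,-65,65,-132,132,58)]
snap("wrist","w10",draw=dr);snap("scene","c10",130,180,200,150,4,draw=dr);
E
```

```text
clock: 11.85
position: [574.9, -324.1, 251.4]
ee_rot: [-0.027, 0.707, -0.706, 0.023]
contact_force: [-0.3, -0.8, -3.9]
gripper_width: 7.4
shift [-0.13 -0.36  0.02] turn [ 0.14 -0.08  0.38] dist mm 4.0 pos [ 574.9 -324.1  251.4] F [-0.3 -0.8 -3.9] w 7.4 t 11.8 j [-0.27  0.45  0.11 -0.   -1.24  1.91]
shift [-0.23 14.64  0.06] turn [ 0.14 -0.08  0.38] dist mm 146.0 pos [ 574.9 -324.1  251.4] F [-0.3 -0.8 -3.9] w 7.4 t 11.8 j [-0.27  0.45  0.11 -0.   -1.24  1.91]
```

View pics/w10.png

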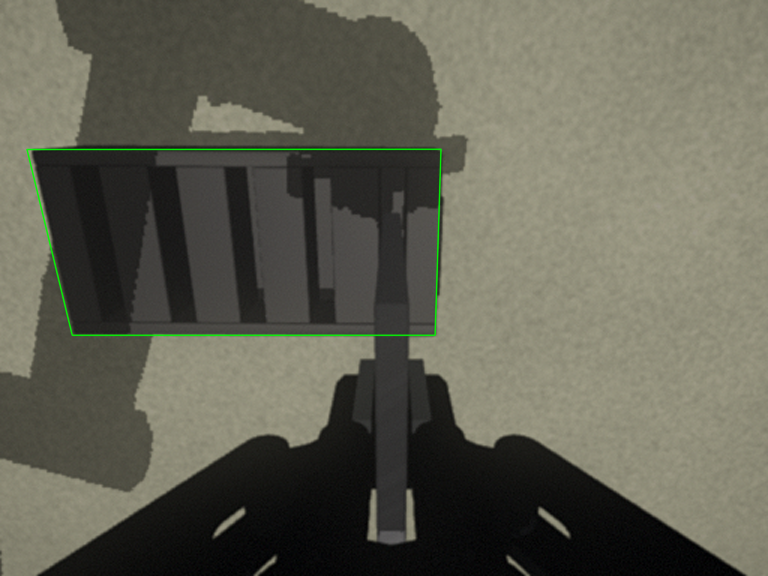

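View pics/c10.png

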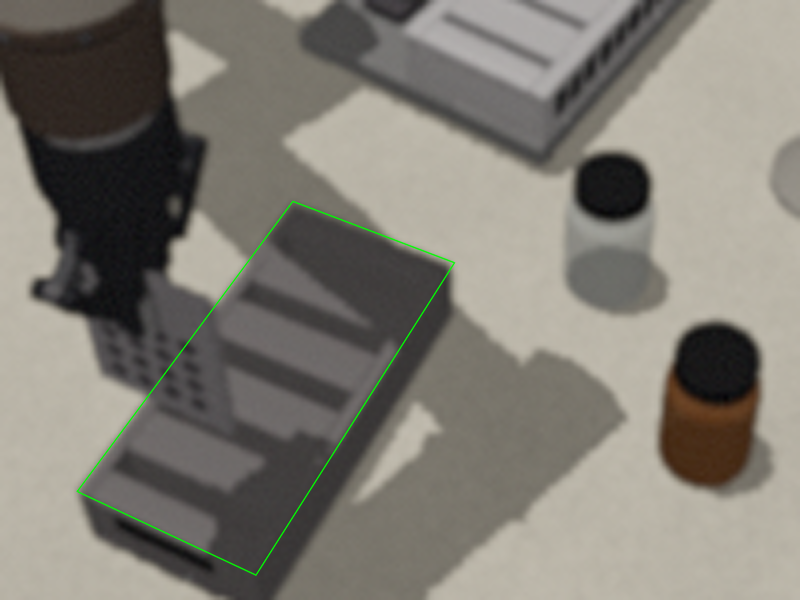

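```bash
python3 -m inch '[[0.02,0,2,0,0,0,0],[0.02,0,5,0,0,0,0],[0.02,-0.1,8,0,0,0,0],[0.02,-0.1,10,0,0,0,0],[0.02,-0.15,12,0,0,0,0],[0.02,-0.2,13.5,0,0,0,0.3],[0.02,-0.2,14.3,0.05,0,0,0.3],[0.02,-0.2,14.6,0.05,0,0,0.3],[0.02,-0.2,14.6,0.05,0,0,0.3],[0.02,-0.2,14.6,0.05,0,0,0.3]]'
python3 - <<'E'
from h import *
gc(-100,105)
snap("wrist","w11")
E
```

```text
clock: 12.78
position: [578.6, -324.7, 109.7]
ee_rot: [0.024, -0.706, 0.707, -0.028]
contact_force: [0.4, 0.5, -4.0]
gripper_width: 7.4
shift [ 0.24  0.47 -0.07] turn [-0.1   0.07 -0.28] dist mm 5.0 pos [ 578.6 -324.7  109.7] F [ 0.4  0.5 -4. ] w 7.4 t 12.8 j [-0.27  0.56 -0.07  0.   -0.93  1.91]
```

View pics/w11.png

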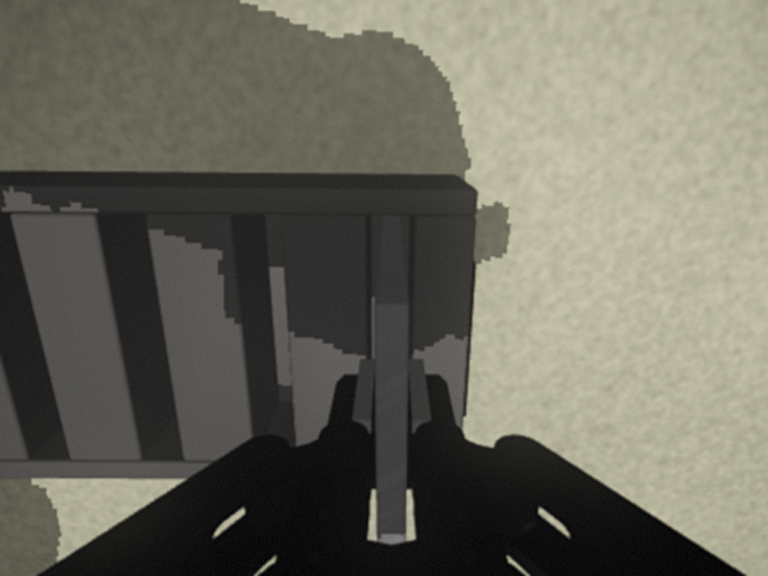

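```bash
python3 -m inch '[[0.02,0.1,0.3,0,0,0,0],[0.02,0.2,0.5,0,0,0,-0.2],[0.02,0.2,0.55,0,0,0,-0.2],[0.02,0.2,0.55,0,0,0,-0.2]]'
python3 - <<'E'
from h import *
gc(-100,105)
E
```

```text
clock: 13.17
position: [576.0, -325.3, 104.2]
ee_rot: [0.025, -0.706, 0.707, -0.026]
contact_force: [-1.2, 1.1, 1.3]
gripper_width: 7.2
shift [-0.03 -0.08 -0.1 ] turn [-0.09  0.02 -0.03] dist mm 1.0 pos [ 576.  -325.3  104.2] F [-1.2  1.1  1.3] w 7.2 t 13.2 j [-0.27  0.57 -0.08  0.   -0.92  1.91]
```

Floor is touched (vertical force rose from −4 to +1). Release and rise.

```bash
python3 -m inch '[[0.35,0,0,0,0,0,0],[0.35,0,0,0,0,0,0],[0.35,0,0,0,0,0,0],[0.35,0,-2,0,0,0,0],[0.35,0,-5,0,0,0,0],[0.35,0,-8,0,0,0,0],[0.35,0,-11,0,0,0,0],[0.35,0,-13,0,0,0,0],[0.35,0,-13,0,0,0,0]]'
python3 - <<'E'
from h import *
snap("wrist","w12",draw=[rect(C,-65,65,-132,132,58),rect(C,-45,45,-104,-96,128)])
gd(0,235)
E
```

```text
clock: 13.92
position: [578.3, -326.3, 239.6]
ee_rot: [0.022, -0.704, 0.709, -0.029]
contact_force: [1.1, 0.5, 1.4]
gripper_width: 29.9
shift [-1.970e+00 -3.000e-02 -5.235e+01] turn [-0.19  7.78 -0.36] dist mm 524.0 pos [ 577.2 -325.5  236.5] F [-0.1  0.1 -0.8] w 30.1 t 14.0 j [-0.27  0.45  0.08  0.   -1.19  1.91]
```

View pics/w12.png

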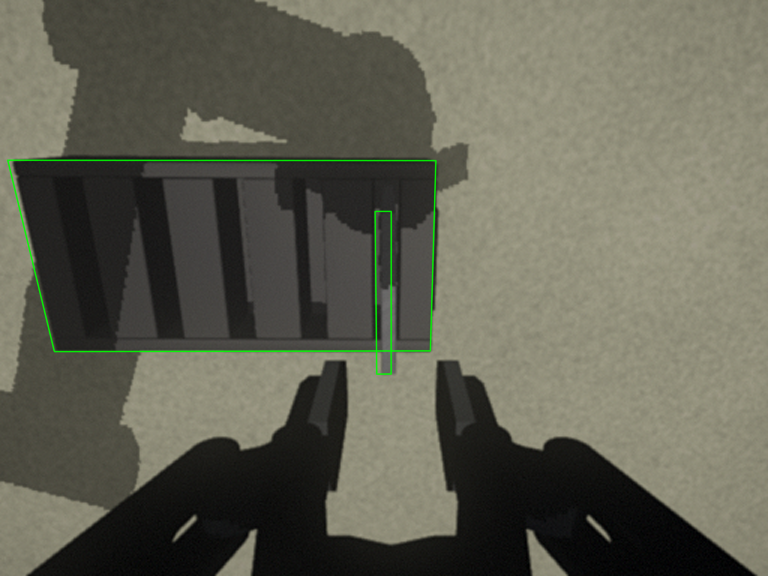

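```bash
python3 -m inch '[[0.35,-0.1,0,-3,0,0.5,0],[0.35,-0.2,0,-7,0,1,0],[0.35,-0.4,0,-11,0,2,-0.1],[0.35,-0.6,0,-15,0,3,-0.2],[0.35,-0.7,0,-19,0,4,-0.3],[0.35,-0.9,0,-23,-0.1,5,-0.3],[0.35,-1,0,-27,-0.1,6,-0.3],[0.35,-1.2,0,-31,-0.1,7,-0.3],[0.35,-1.4,0,-35,-0.2,7.78,-0.3],[0.35,-1.5,0,-39,-0.2,7.78,-0.3],[0.35,-1.6,0,-43,-0.2,7.78,-0.3],[0.35,-1.8,0,-47,-0.2,7.78,-0.3],[0.35,-1.9,0,-50,-0.2,7.78,-0.3],[0.35,-1.97,0,-51.8,-0.2,7.78,-0.3],[0.35,-1.97,0.5,-52.4,-0.2,7.78,-0.3],[0.35,-1.97,1,-52.4,-0.2,7.78,-0.3],[0.35,-1.97,1,-52.4,-0.2,7.78,-0.3]]'
python3 - <<'E'
from h import *
gd(0,125)
snap("wrist","w13",draw=[rect(D,-45,45,y-4,y+4,150) for y in (0,50)]+[rect(D,-65,65,-132,132,85)])
E
```

```text
clock: 15.38
position: [556.5, 198.3, 220.1]
ee_rot: [0.019, 0.707, -0.707, -0.026]
contact_force: [-0.8, -0.7, -0.7]
gripper_width: 30.2
shift [-0.34  9.51  0.01] turn [-0.   -0.02  0.56] dist mm 95.0 pos [556.5 198.3 220.1] F [-0.8 -0.7 -0.7] w 30.2 t 15.4 j [ 0.61  0.35 -0.12 -0.01 -1.11  0.9 ]
```

View pics/w13.png

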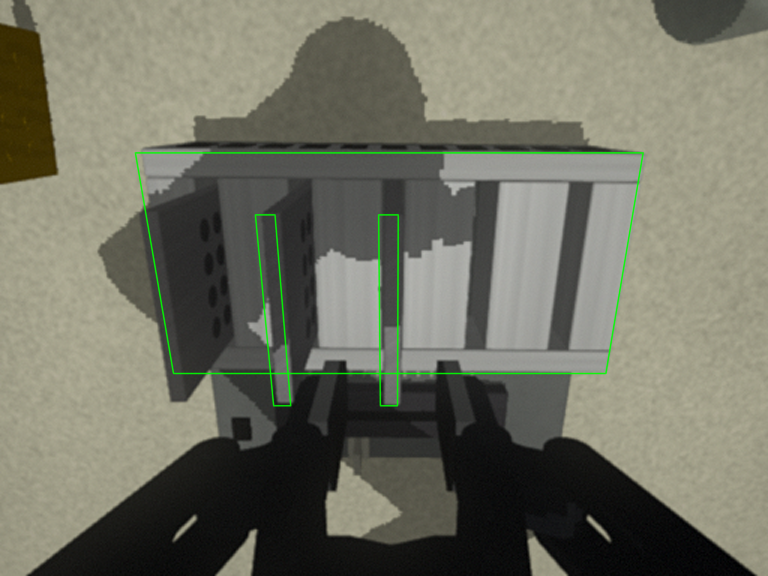

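```bash
python3 -m inch '[[0.35,-0.1,3,0,0,0,0],[0.35,-0.3,6,0,0,0,0.3],[0.35,-0.34,8.5,0,0,0,0.5],[0.35,-0.34,9.4,0,0,0,0.5],[0.35,-0.34,9.5,0,0,0,0.5],[0.35,-0.34,9.5,0,0,0,0.5],[0.02,-0.34,9.5,0,0,0,0.5],[0.02,-0.34,9.5,0,0,0,0.5],[0.02,-0.34,9.5,0,0,0,0.5],[0.02,-0.34,9.5,0,0,0,0.5],[0.02,-0.34,9.5,0,0,0,0.5],[0.02,-0.34,9.5,0,0,0,0.5]]'
python3 -m inch '[[0.02,0,-0.7,0,0,0,0],[0.02,0,-2,0,0,0,0],[0.02,0,-4,0,0,0,0],[0.02,0,-6,0,0,0,0],[0.02,0,-8.5,0,0,0,0],[0.02,0,-11,0,0,0,0],[0.02,0,-13,0,0,0,0],[0.02,0,-13,0,0,0,0]]'
python3 - <<'E'
from h import *
gc(-50,260)
snap("side","s14",180,120,200,150,4)
E
```

```text
clock: 16.43
position: [561.6, 199.3, 129.6]
ee_rot: [0.025, 0.708, -0.706, -0.02]
contact_force: [-0.0, -2.8, 5.8]
gripper_width: 7.4
clock: 17.1
position: [561.7, 200.0, 262.1]
ee_rot: [0.026, 0.709, -0.704, -0.018]
contact_force: [0.7, 0.6, -1.8]
gripper_width: 7.3
shift [-4.07 -0.09 47.27] turn [ 0.37 -7.72 -0.61] dist mm 474.0 pos [561.7 200.  262.1] F [ 0.7  0.6 -1.8] w 7.3 t 17.1 j [ 0.61  0.32 -0.06  0.   -1.18  0.89]
```

View pics/s14.png

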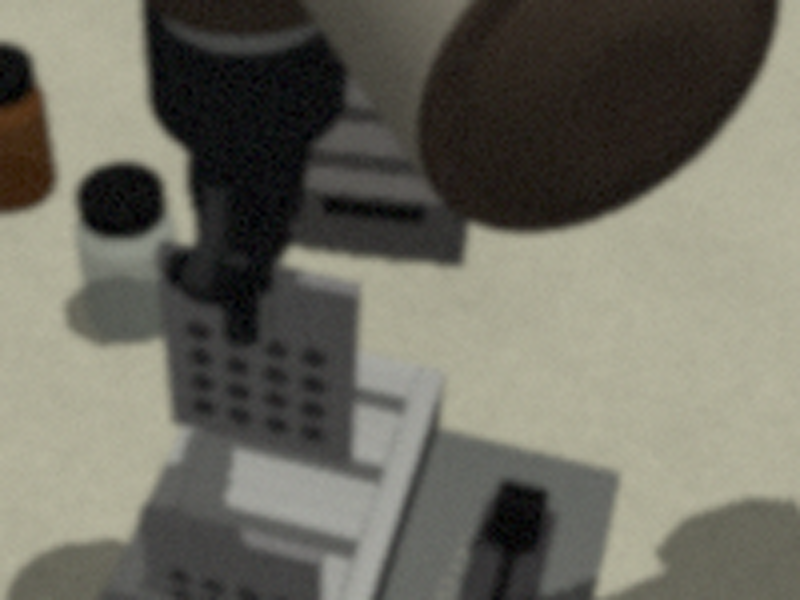

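```bash
python3 -m inch '[[0.02,-0.2,0,1.5,0,0,0],[0.02,-0.4,0,4.5,0,-1,0],[0.02,-0.7,0,8.5,0,-2,0],[0.02,-1.1,0,12.5,0,-3,0],[0.02,-1.4,0,16.5,0.1,-4,0],[0.02,-1.8,0,20.5,0.2,-5,-0.2],[0.02,-2.1,0,24.5,0.3,-6,-0.3],[0.02,-2.5,0,28.5,0.3,-7,-0.4],[0.02,-2.8,0,32.5,0.3,-7.72,-0.6],[0.02,-3.2,0,36.5,0.3,-7.72,-0.6],[0.02,-3.5,0,40.5,0.3,-7.72,-0.6],[0.02,-3.8,0,44,0.3,-7.72,-0.6],[0.02,-4,0,46.3,0.3,-7.72,-0.6],[0.02,-4.07,0,47.3,0.3,-7.72,-0.6],[0.02,-4.07,0,47.3,0.3,-7.72,-0.6],[0.02,-4.07,0,47.3,0.3,-7.72,-0.6]]'
python3 - <<'E'
from h import *
gc(-50,110)
dr=[rect(C,-65,65,-132,132,58)]
snap("wrist","w15",draw=dr)
E
```

```text
clock: 18.48
position: [569.6, -275.6, 254.2]
ee_rot: [0.029, -0.706, 0.707, -0.021]
contact_force: [0.4, 0.3, -3.2]
gripper_width: 7.1
shift [-0.47 14.42 -0.11] turn [-0.02 -0.13  0.65] dist mm 144.0 pos [ 569.6 -275.6  254.2] F [ 0.4  0.3 -3.2] w 7.1 t 18.5 j [-0.19  0.4   0.04  0.   -1.22  1.83]
```

View pics/w15.png

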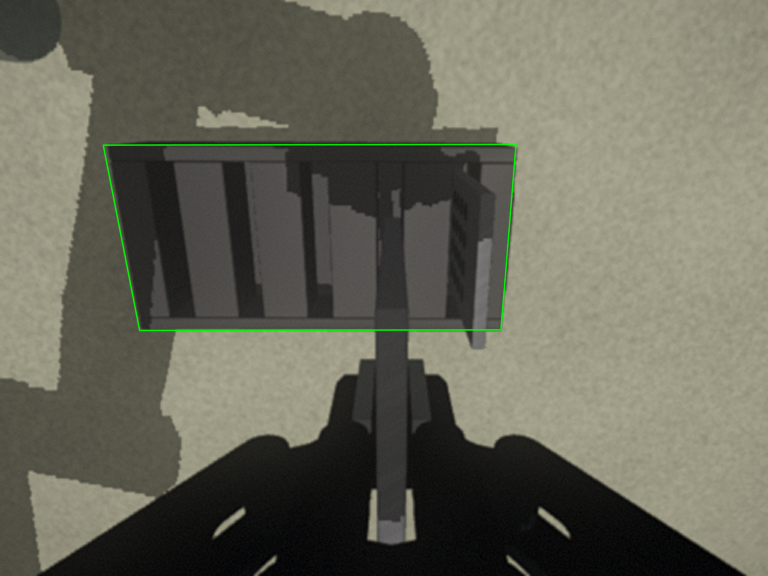

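```bash
python3 -m inch '[[0.02,-0.1,2,0,0,0,0],[0.02,-0.2,5,0,0,0,0.2],[0.02,-0.3,8,-0.1,0,0,0.4],[0.02,-0.47,10,-0.1,0,0,0.6],[0.02,-0.47,12,-0.1,0,0,0.6],[0.02,-0.47,13.5,-0.1,0,0,0.6],[0.02,-0.47,14.2,-0.1,0,0,0.6],[0.02,-0.47,14.4,-0.1,0,0,0.6],[0.02,-0.47,14.4,-0.1,0,0,0.6],[0.02,-0.47,14.4,-0.1,0,0,0.6],[0.02,-0.47,14.4,-0.1,0,0,0.6]]'
python3 - <<'E'
from h import *
gc(-50,108)
snap("wrist","w16")
E
```

```text
clock: 19.45
position: [575.1, -274.8, 114.0]
ee_rot: [0.023, -0.705, 0.708, -0.027]
contact_force: [0.4, -0.5, -2.9]
gripper_width: 7.1
shift [ 0.25  0.6  -0.07] turn [-0.2  -0.01 -0.32] dist mm 7.0 pos [ 575.1 -274.8  114. ] F [ 0.4 -0.5 -2.9] w 7.1 t 19.4 j [-0.19  0.52 -0.14  0.   -0.91  1.83]
```

View pics/w16.png

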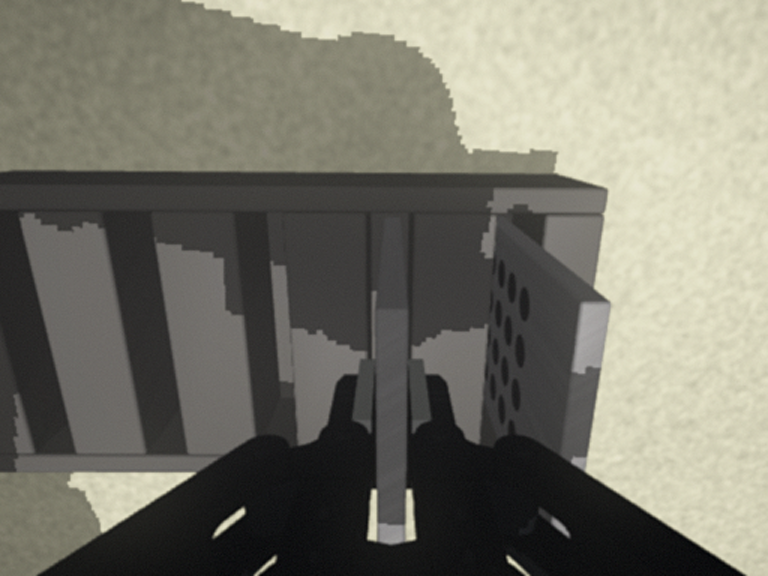

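```bash
python3 -m inch '[[0.02,0.1,0.3,0,0,0,0],[0.02,0.2,0.55,0,0,0,-0.2],[0.02,0.2,0.6,0,0,0,-0.2],[0.02,0.2,0.6,0,0,0,-0.2]]'
```

```text
clock: 19.83
position: [572.5, -275.3, 107.8]
ee_rot: [0.025, -0.705, 0.708, -0.025]
contact_force: [-1.5, 0.9, 4.2]
gripper_width: 7.1
```

Floor contact. Release and rise.

```bash
python3 -m inch '[[0.35,0,0,0,0,0,0],[0.35,0,0,0,0,0,0],[0.35,0,0,0,0,0,0],[0.35,0,-2,0,0,0,0],[0.35,0,-5,0,0,0,0],[0.35,0,-8,0,0,0,0],[0.35,0,-11,0,0,0,0],[0.35,0,-13,0,0,0,0],[0.35,0,-13,0,0,0,0]]'
python3 - <<'E'
from h import *
snap("wrist","w17",draw=[rect(C,-65,65,-132,132,58),rect(C,-45,45,-54,-46,128)])
gd(50,225)
E
```

```text
clock: 20.58
position: [574.8, -275.7, 242.5]
ee_rot: [0.022, -0.704, 0.709, -0.029]
contact_force: [0.4, -0.5, 1.1]
gripper_width: 29.9
shift [ -2.57   1.22 -52.25] turn [-0.25  7.72 -0.34] dist mm 523.0 pos [ 573.6 -275.1  239.6] F [-0.   0.7 -0.6] w 29.6 t 20.6 j [-0.19  0.41  0.01  0.   -1.17  1.83]
```

View pics/w17.png

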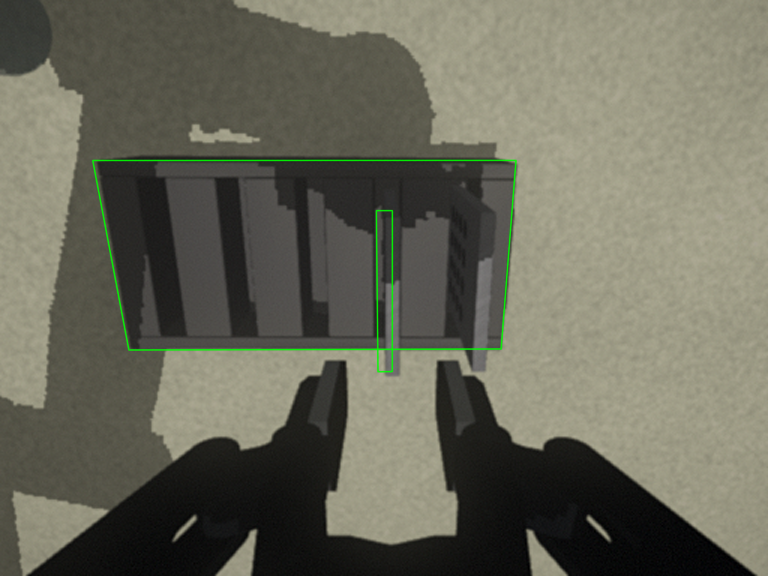

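```bash
python3 -m inch '[[0.35,-0.1,0,-3,0,0.5,0],[0.35,-0.3,0,-7,0,1,0],[0.35,-0.5,0,-11,0,2,-0.1],[0.35,-0.7,0,-15,0,3,-0.2],[0.35,-0.9,0,-19,0,4,-0.3],[0.35,-1.1,0,-23,-0.1,5,-0.3],[0.35,-1.3,0,-27,-0.1,6,-0.3],[0.35,-1.5,0,-31,-0.1,7,-0.3],[0.35,-1.7,0,-35,-0.2,7.72,-0.3],[0.35,-1.9,0,-39,-0.2,7.72,-0.3],[0.35,-2.1,0,-43,-0.2,7.72,-0.3],[0.35,-2.3,0,-47,-0.2,7.72,-0.3],[0.35,-2.4,0.4,-50,-0.2,7.72,-0.3],[0.35,-2.57,0.8,-51.8,-0.2,7.72,-0.3],[0.35,-2.57,1.2,-52.25,-0.2,7.72,-0.3],[0.35,-2.57,1.2,-52.25,-0.2,7.72,-0.3],[0.35,-2.57,1.2,-52.25,-0.2,7.72,-0.3]]'
python3 - <<'E'
from h import *
snap("wrist","w18",draw=[rect(D,-45,45,y-4,y+4,150) for y in (50,100)])
gd(50,123)
E
```

```text
clock: 22.05
position: [560.4, 247.3, 222.0]
ee_rot: [-0.02, -0.706, 0.707, 0.025]
contact_force: [-0.0, -0.2, 0.9]
gripper_width: 30.0
shift [-0.2   9.96 -0.11] turn [-0.04 -0.08  0.39] dist mm 100.0 pos [560.8 246.9 222.6] F [-0.3  0.3  0.6] w 29.7 t 22.1 j [ 0.68  0.39 -0.06 -0.   -1.13  0.83]
```

View pics/w18.png

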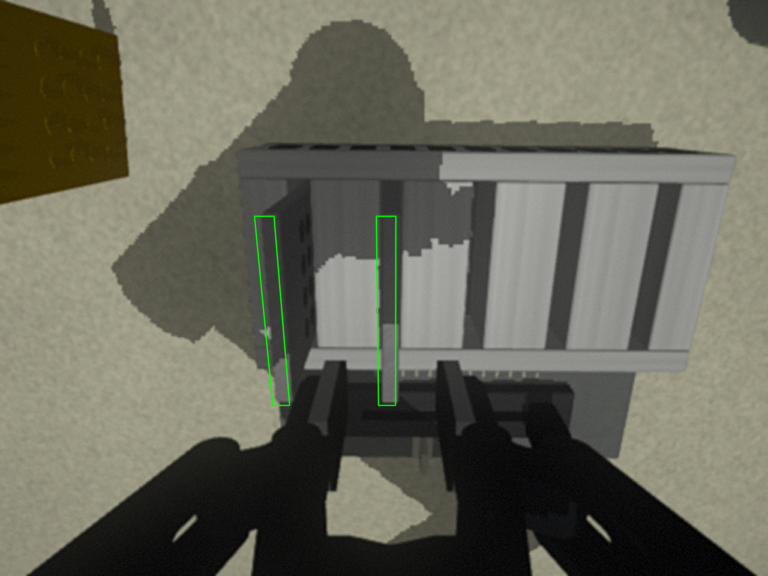

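```bash
python3 -m inch '[[0.35,-0.1,3,0,0,0,0],[0.35,-0.1,6,0,0,0,0.3],[0.35,-0.1,8.5,0,0,0,0.4],[0.35,-0.1,9.6,0,0,0,0.4],[0.35,-0.1,9.9,0,0,0,0.4],[0.35,-0.1,9.9,0,0,0,0.4],[0.35,-0.1,9.9,0,0,0,0.4],[0.02,-0.1,9.9,0,0,0,0.4],[0.02,-0.1,9.9,0,0,0,0.4],[0.02,-0.1,9.9,0,0,0,0.4],[0.02,-0.1,9.9,0,0,0,0.4],[0.02,-0.1,9.9,0,0,0,0.4],[0.02,-0.1,9.9,0,0,0,0.4]]'
python3 -m inch '[[0.02,0,-0.7,0,0,0,0],[0.02,0,-2,0,0,0,0],[0.02,0,-4,0,0,0,0],[0.02,0,-6,0,0,0,0],[0.02,0,-8.5,0,0,0,0],[0.02,0,-11,0,0,0,0],[0.02,0,-13,0,0,0,0],[0.02,0,-13,0,0,0,0]]'
python3 - <<'E'
from h import *
dr=[rect(C,-65,65,-132,132,58)]
snap("side","s19",180,100,200,150,4,draw=dr)
gc(50,260)
E
```

```text
clock: 23.18
position: [562.1, 248.6, 126.0]
ee_rot: [0.024, 0.707, -0.706, -0.021]
contact_force: [-0.4, -1.4, 6.0]
gripper_width: 7.0
clock: 23.85
position: [562.6, 249.2, 258.7]
ee_rot: [0.025, 0.709, -0.705, -0.019]
contact_force: [0.7, -0.2, -2.5]
gripper_width: 7.2
shift [-3.1  -0.58 42.24] turn [ 0.2  -7.77 -0.24] dist mm 424.0 pos [561.4 248.9 255.7] F [-0.7 -0.1 -3.9] w 7.0 t 23.9 j [ 0.68  0.36 -0.02 -0.   -1.19  0.83]
```

View pics/s19.png

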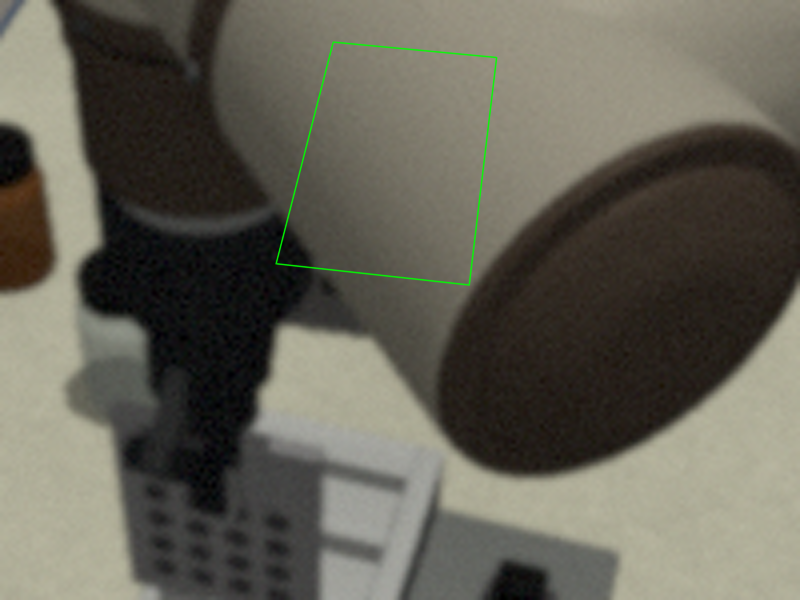

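```bash
python3 -m inch '[[0.02,-0.2,-0.2,1.5,0,0,0],[0.02,-0.4,-0.4,4,0,-1,0],[0.02,-0.7,-0.6,7.5,0,-2,0],[0.02,-0.9,-0.6,11,0,-3,0],[0.02,-1.2,-0.6,15,0,-4,0],[0.02,-1.5,-0.6,19,0,-5,-0.1],[0.02,-1.8,-0.6,23,0.1,-6,-0.2],[0.02,-2.1,-0.6,27,0.2,-7,-0.2],[0.02,-2.4,-0.6,31,0.2,-7.77,-0.2],[0.02,-2.7,-0.6,35,0.2,-7.77,-0.2],[0.02,-2.9,-0.6,38.5,0.2,-7.77,-0.2],[0.02,-3,-0.6,41,0.2,-7.77,-0.2],[0.02,-3.1,-0.6,42.2,0.2,-7.77,-0.2],[0.02,-3.1,-0.6,42.2,0.2,-7.77,-0.2],[0.02,-3.1,-0.6,42.2,0.2,-7.77,-0.2]]'
python3 - <<'E'
from h import *
gc(50,107)
dr=[rect(C,-65,65,-132,132,58)]
snap("wrist","w20",draw=dr)
E
```

```text
clock: 25.15
position: [564.1, -175.2, 257.9]
ee_rot: [0.027, -0.706, 0.707, -0.023]
contact_force: [-0.2, 0.5, -4.1]
gripper_width: 7.0
shift [-0.23 15.09 -0.07] turn [-0.09 -0.1   0.34] dist mm 151.0 pos [ 564.1 -175.2  257.9] F [-0.2  0.5 -4.1] w 7.0 t 25.1 j [-0.03  0.32 -0.07  0.   -1.19  1.67]
```

View pics/w20.png

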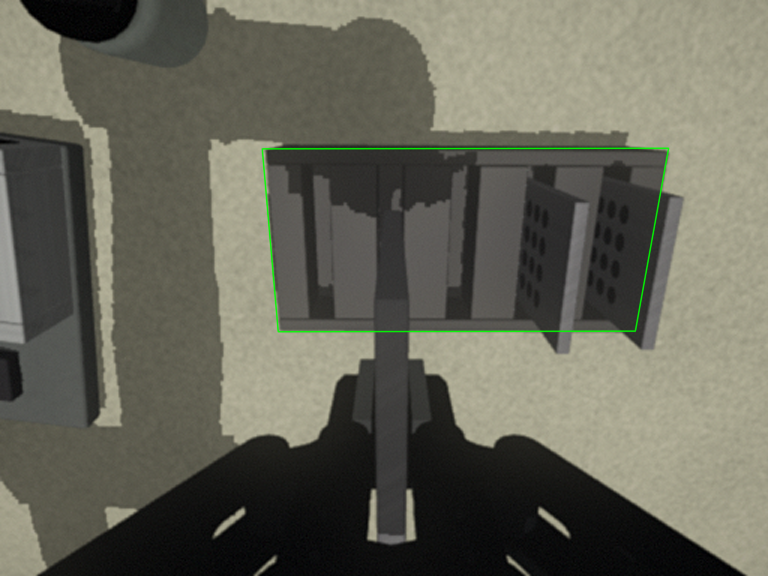

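```bash
python3 -m inch '[[0.02,-0.1,2,0,0,0,0],[0.02,-0.2,5,0,0,0,0.2],[0.02,-0.2,8,-0.1,0,0,0.3],[0.02,-0.2,10.5,-0.1,0,0,0.3],[0.02,-0.2,12.5,-0.1,0,0,0.3],[0.02,-0.2,14,-0.1,0,0,0.3],[0.02,-0.2,14.8,-0.1,0,0,0.3],[0.02,-0.2,15,-0.1,0,0,0.3],[0.02,-0.2,15,-0.1,0,0,0.3],[0.02,-0.2,15,-0.1,0,0,0.3],[0.02,-0.2,15,-0.1,0,0,0.3]]'
python3 - <<'E'
from h import *
gc(50,104)
snap("wrist","w21")
E
```

```text
clock: 26.12
position: [567.7, -174.0, 111.4]
ee_rot: [0.024, -0.705, 0.708, -0.028]
contact_force: [0.3, -0.4, -3.2]
gripper_width: 7.1
shift [0.24 0.74 0.04] turn [-0.2   0.04 -0.32] dist mm 8.0 pos [ 567.7 -174.   111.4] F [ 0.3 -0.4 -3.2] w 7.1 t 26.1 j [-0.02  0.46 -0.25  0.   -0.85  1.66]
```

View pics/w21.png

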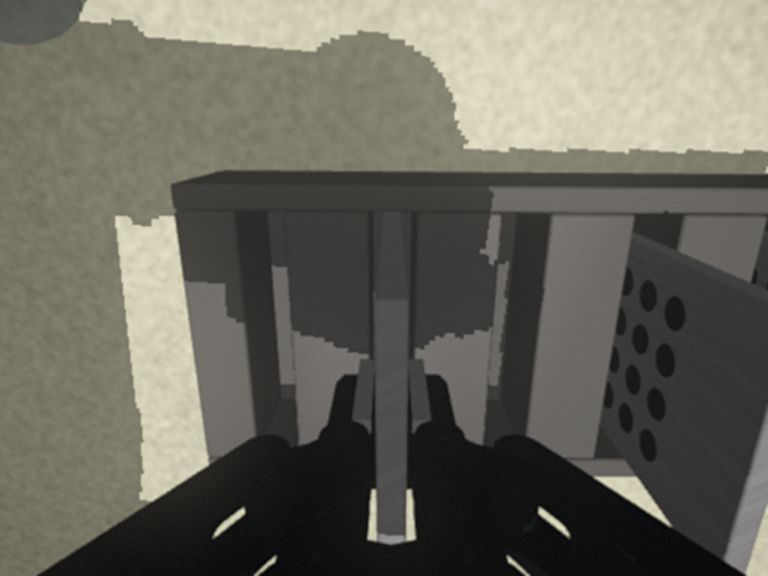

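```bash
python3 -m inch '[[0.02,0.1,0.3,0,0,0,0],[0.02,0.2,0.6,0,0,0,-0.2],[0.02,0.2,0.75,0,0,0,-0.3],[0.02,0.2,0.75,0,0,0,-0.3]]'
```

```text
clock: 26.5
position: [565.0, -174.6, 104.1]
ee_rot: [0.026, -0.705, 0.708, -0.025]
contact_force: [-2.3, 0.9, 5.2]
gripper_width: 7.4
```

```bash
python3 -m inch '[[0.35,0,0,0,0,0,0],[0.35,0,0,0,0,0,0],[0.35,0,0,0,0,0,0],[0.35,0,-2,0,0,0,0],[0.35,0,-5,0,0,0,0],[0.35,0,-8,0,0,0,0],[0.35,0,-11,0,0,0,0],[0.35,0,-13,0,0,0,0],[0.35,0,-13,0,0,0,0]]'
python3 - <<'E'
from h import *
snap("wrist","w22",draw=[rect(C,-65,65,-132,132,58),rect(C,-45,45,46,54,128)])
gd(100,225)
E
```

```text
clock: 27.25
position: [567.8, -174.6, 238.3]
ee_rot: [0.023, -0.705, 0.709, -0.029]
contact_force: [0.3, -0.1, 0.9]
gripper_width: 30.0
shift [ -3.29   0.86 -47.09] turn [-0.22  7.77 -0.24] dist mm 472.0 pos [ 566.5 -174.2  235.4] F [-0.2  0.1 -1.2] w 30.2 t 27.3 j [-0.02  0.34 -0.1   0.   -1.13  1.66]
```

View pics/w22.png

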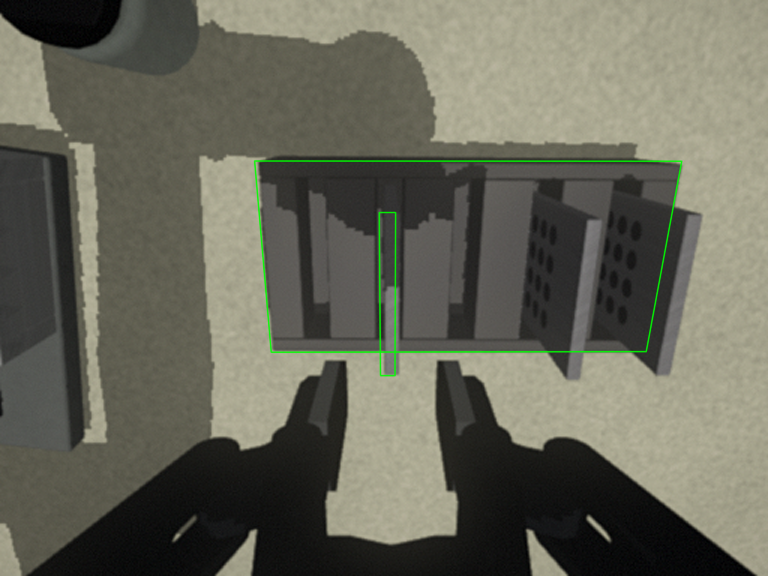

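```bash
python3 -m inch '[[0.35,-0.2,0,-3,0,0.5,0],[0.35,-0.5,0,-7,0,1,0],[0.35,-0.8,0,-11,0,2,-0.1],[0.35,-1.1,0,-15,0,3,-0.2],[0.35,-1.4,0,-19,0,4,-0.2],[0.35,-1.7,0,-23,-0.1,5,-0.2],[0.35,-2,0,-27,-0.1,6,-0.2],[0.35,-2.3,0,-31,-0.1,7,-0.2],[0.35,-2.6,0,-35,-0.2,7.77,-0.2],[0.35,-2.8,0,-39,-0.2,7.77,-0.2],[0.35,-3,0,-43,-0.2,7.77,-0.2],[0.35,-3.2,0.3,-45.8,-0.2,7.77,-0.2],[0.35,-3.3,0.6,-47.1,-0.2,7.77,-0.2],[0.35,-3.3,0.9,-47.1,-0.2,7.77,-0.2],[0.35,-3.3,0.9,-47.1,-0.2,7.77,-0.2],[0.35,-3.3,0.9,-47.1,-0.2,7.77,-0.2]]'
python3 - <<'E'
from h import *
snap("wrist","w23",draw=[rect(D,-45,45,y-4,y+4,150) for y in (100,)])
gd(100,123)
E
```

```text
clock: 28.63
position: [563.8, 296.8, 220.9]
ee_rot: [-0.02, -0.706, 0.707, 0.026]
contact_force: [0.3, 0.4, 0.1]
gripper_width: 29.9
shift [-0.18  9.86 -0.13] turn [-0.06 -0.09  0.37] dist mm 99.0 pos [564.1 296.7 221.6] F [0.1 0.1 0.8] w 29.8 t 28.7 j [ 0.74  0.43  0.   -0.   -1.15  0.77]
```

View pics/w23.png

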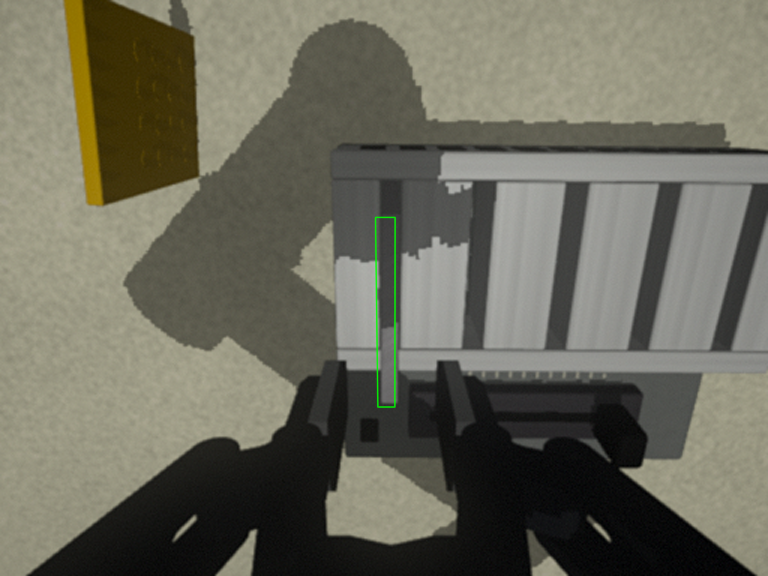

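```bash
python3 -m inch '[[0.35,-0.1,3,0,0,0,0],[0.35,-0.1,6,0,0,0,0.3],[0.35,-0.1,8.5,0,0,0,0.4],[0.35,-0.1,9.6,0,0,0,0.4],[0.35,-0.1,9.9,0,0,0,0.4],[0.35,-0.1,9.9,0,0,0,0.4],[0.35,-0.1,9.9,0,0,0,0.4],[0.02,-0.1,9.9,0,0,0,0.4],[0.02,-0.1,9.9,0,0,0,0.4],[0.02,-0.1,9.9,0,0,0,0.4],[0.02,-0.1,9.9,0,0,0,0.4],[0.02,-0.1,9.9,0,0,0,0.4],[0.02,-0.1,9.9,0,0,0,0.4]]'
python3 -m inch '[[0.02,0,-0.7,0,0,0,0],[0.02,0,-2,0,0,0,0],[0.02,0,-4,0,0,0,0],[0.02,0,-6,0,0,0,0],[0.02,0,-8.5,0,0,0,0],[0.02,0,-11,0,0,0,0],[0.02,0,-13.6,0,0,0,0],[0.02,0,-13.6,0,0,0,0]]'
python3 - <<'E'
from h import *
snap("side","s24",180,150,200,150,4)
gc(100,260)
E
```

```text
clock: 29.77
position: [565.3, 298.5, 125.0]
ee_rot: [0.024, 0.707, -0.706, -0.021]
contact_force: [-0.1, 0.2, 7.1]
gripper_width: 6.9
clock: 30.43
position: [566.2, 299.4, 264.9]
ee_rot: [0.026, 0.709, -0.705, -0.019]
contact_force: [0.9, 0.0, -0.7]
gripper_width: 7.3
shift [-2.36  0.   42.31] turn [ 0.23 -7.76 -0.32] dist mm 424.0 pos [565.1 299.  261.8] F [ 0.5 -0.5 -4.2] w 7.4 t 30.5 j [ 0.74  0.4   0.06  0.   -1.22  0.77]
```

View pics/s24.png

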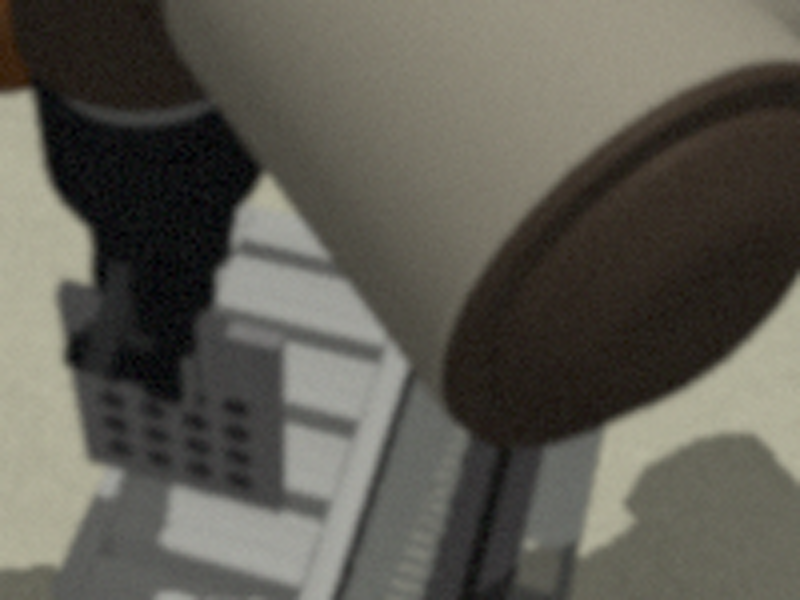

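Screen held. Move to carrier slot +100.

```bash
python3 -m inch '[[0.02,-0.1,0,1.5,0,0,0],[0.02,-0.2,0,4,0,-1,0],[0.02,-0.4,0,7.5,0,-2,0],[0.02,-0.6,0,11,0,-3,0],[0.02,-0.8,0,15,0,-4,0],[0.02,-1.1,0,19,0,-5,-0.1],[0.02,-1.3,0,23,0.1,-6,-0.2],[0.02,-1.5,0,27,0.2,-7,-0.2],[0.02,-1.7,0,31,0.2,-7.77,-0.3],[0.02,-2,0,35,0.2,-7.77,-0.3],[0.02,-2.2,0,38.5,0.2,-7.77,-0.3],[0.02,-2.3,0,41,0.2,-7.77,-0.3],[0.02,-2.36,0,42.3,0.2,-7.77,-0.3],[0.02,-2.36,0,42.3,0.2,-7.77,-0.3],[0.02,-2.36,0,42.3,0.2,-7.77,-0.3]]'
python3 - <<'E'
from h import *
gc(100,106)
dr=[rect(C,-65,65,-132,132,58)]
snap("wrist","w25",draw=dr)
E
```

```text
clock: 31.73
position: [559.9, -125.9, 257.2]
ee_rot: [0.027, -0.706, 0.708, -0.022]
contact_force: [0.9, 0.3, -2.5]
gripper_width: 7.4
shift [-0.31 15.12 -0.14] turn [-0.13 -0.1   0.43] dist mm 151.0 pos [ 559.9 -125.9  257.2] F [ 0.9  0.3 -2.5] w 7.4 t 31.7 j [ 0.06  0.3  -0.11  0.   -1.18  1.58]
```

View pics/w25.png

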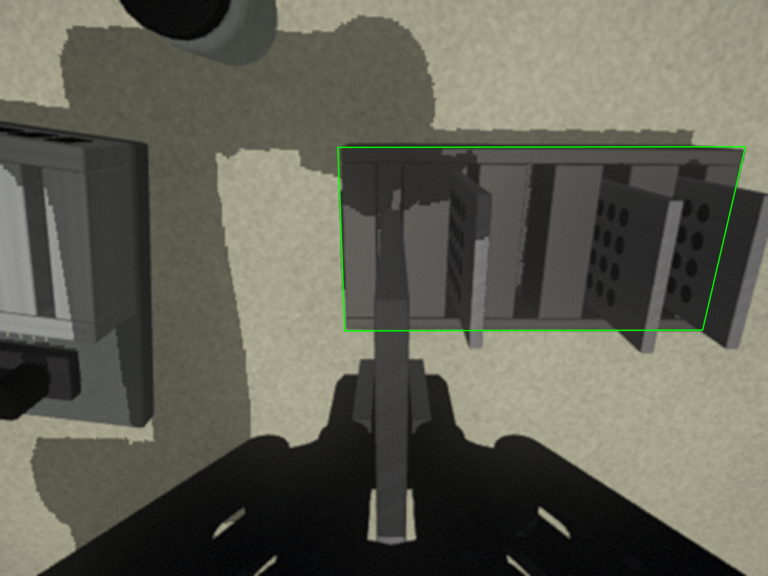

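```bash
python3 -m inch '[[0.02,-0.1,2,0,0,0,0],[0.02,-0.2,5,0,0,0,0.2],[0.02,-0.3,8,-0.1,0,0,0.4],[0.02,-0.3,10.5,-0.1,0,0,0.4],[0.02,-0.3,12.5,-0.1,0,0,0.4],[0.02,-0.3,14,-0.1,0,0,0.4],[0.02,-0.3,14.8,-0.1,0,0,0.4],[0.02,-0.3,15,-0.1,0,0,0.4],[0.02,-0.3,15,-0.1,0,0,0.4],[0.02,-0.3,15,-0.1,0,0,0.4],[0.02,-0.3,15,-0.1,0,0,0.4]]'
python3 - <<'E'
from h import *
gc(100,103)
snap("wrist","w26")
E
```

```text
clock: 32.7
position: [564.3, -124.6, 110.4]
ee_rot: [0.024, -0.705, 0.708, -0.028]
contact_force: [-0.2, -0.0, -3.1]
gripper_width: 7.1
shift [ 0.25  0.74 -0.  ] turn [-0.2   0.04 -0.32] dist mm 8.0 pos [ 564.3 -124.6  110.4] F [-0.2 -0.  -3.1] w 7.1 t 32.7 j [ 0.06  0.44 -0.3   0.   -0.83  1.58]
```

View pics/w26.png

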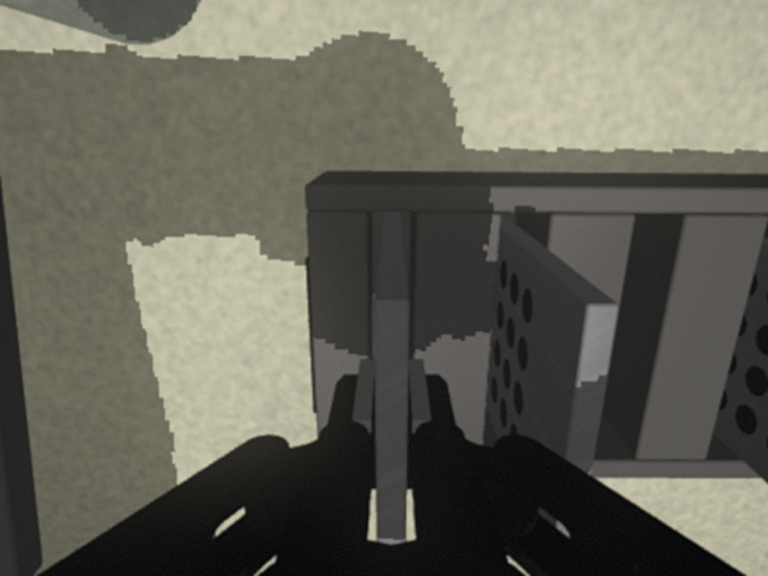

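```bash
python3 -m inch '[[0.02,0.1,0.3,0,0,0,0],[0.02,0.2,0.6,0,0,0,-0.2],[0.02,0.2,0.75,0,0,0,-0.3],[0.02,0.2,0.75,0,0,0,-0.3]]'
```

```text
clock: 33.08
position: [561.5, -125.2, 103.1]
ee_rot: [0.026, -0.705, 0.708, -0.025]
contact_force: [-3.8, 0.7, 5.4]
gripper_width: 7.3
```

```bash
python3 -m inch '[[0.35,0,0,0,0,0,0],[0.35,0,0,0,0,0,0],[0.35,0,0,0,0,0,0],[0.35,0,-2,0,0,0,0],[0.35,0,-5,0,0,0,0],[0.35,0,-8,0,0,0,0],[0.35,0,-11,0,0,0,0],[0.35,0,-13,0,0,0,0],[0.35,0,-15,0,0,0,0],[0.35,0,-15,0,0,0,0],[0.35,0,-15,0,0,0,0]]'
python3 - <<'E'
from h import *
snap("wrist","w27",draw=[rect(C,-65,65,-132,132,58)]);snap("side","s27",150,90,200,150,4)
go(W(D,[(-60,10,255)])[0],np.pi/2+D[2])
E
```

```text
clock: 34.0
position: [562.2, -124.5, 252.6]
ee_rot: [0.025, -0.706, 0.708, -0.026]
contact_force: [0.0, 1.3, -0.3]
gripper_width: 30.1
shift [  3.71  -0.54 -33.97] turn [-0.17  7.75  0.23] dist mm 342.0 pos [ 561.1 -124.4  250.4] F [0.  0.2 0.5] w 29.9 t 34.1 j [ 0.07  0.3  -0.12  0.   -1.16  1.58]
```

View pics/w27.png

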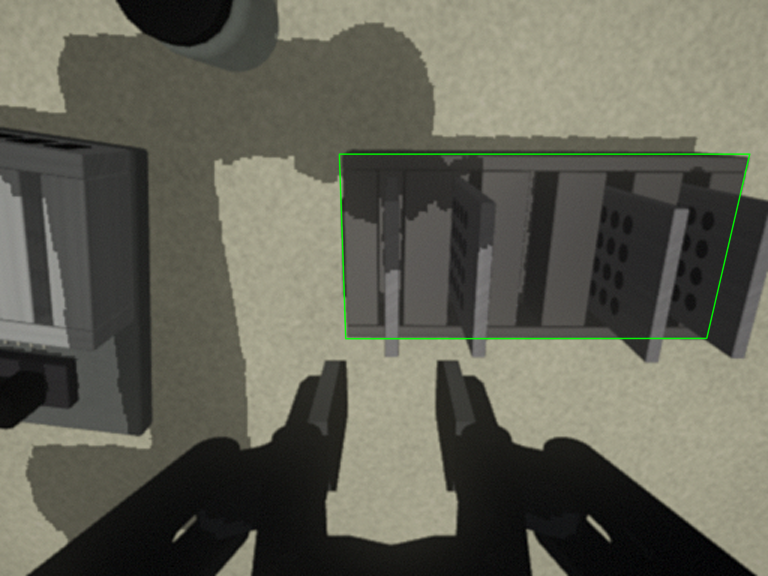

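View pics/s27.png

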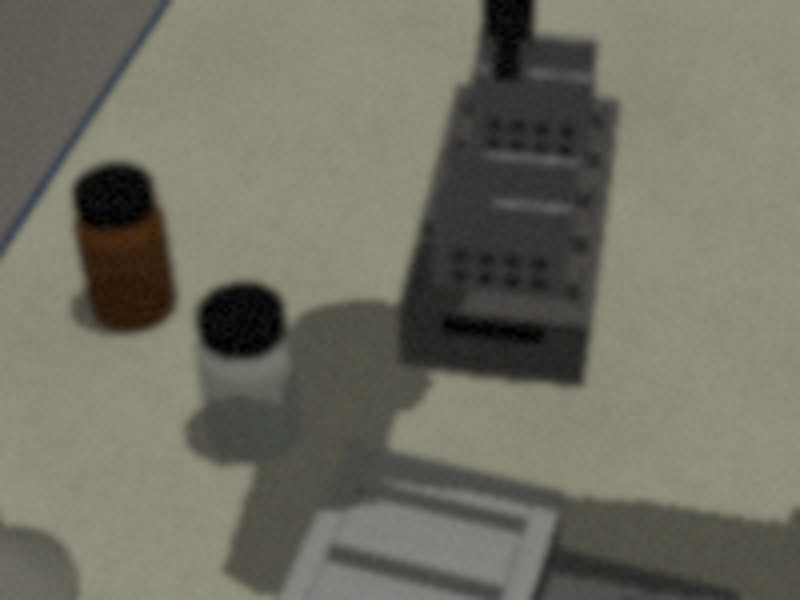

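Run:
```python
from h import *
go(W(D,[(-70,24,230)])[0],np.pi/2+D[2])
```

```text
shift [  4.5    1.96 -35.5 ] turn [-0.17  7.75  0.23] dist mm 358.0 pos [ 561.1 -124.4  250.4] F [0.  0.2 0.5] w 29.9 t 34.1 j [ 0.07  0.3  -0.12  0.   -1.16  1.58]
```

```bash
python3 -m inch '[[0.5,0.3,0,-3,0,0.5,0],[0.5,0.7,0,-7,0,1,0],[0.5,1.2,0,-11,0,2,0],[0.5,1.7,0,-15,0,3,0],[0.5,2.3,0,-19,0,4,0],[0.5,2.8,0,-23,-0.1,5,0.1],[0.5,3.4,0,-27,-0.1,6,0.2],[0.5,3.9,0.5,-31,-0.1,7,0.2],[0.5,4.3,1,-33.5,-0.17,7.75,0.2],[0.5,4.5,1.5,-35,-0.17,7.75,0.2],[0.5,4.5,1.9,-35.5,-0.17,7.75,0.2],[0.5,4.5,1.9,-35.5,-0.17,7.75,0.2],[0.5,4.5,1.9,-35.5,-0.17,7.75,0.2],[0.5,4.5,1.9,-35.5,-0.17,7.75,0.2]]'
python3 - <<'E'
from h import *
im,p=snap("wrist","w28")
snap("wrist","w28z",190,160,180,130,4.4)
print(proj(W(D,[(-150,y,60) for y in(20,24,28)]),p), [ (l,m['extent'],m['conf']) for l in("pointer","airflow_top") for m in arm.masks_of(l,"wrist")])
go(W(D,[(-70,24,230)])[0],np.pi/2+D[2])
E
```

```text
clock: 35.27
position: [491.5, 225.3, 231.2]
ee_rot: [-0.023, -0.706, 0.707, 0.022]
contact_force: [-0.1, -0.4, 0.8]
gripper_width: 42.8
[[261.79563565 248.3158122 ]
 [257.95347895 248.31986517]
 [254.11123952 248.32391929]] [('pointer', [253.5, 236.3, 10.7, 25.8], 0.84), ('airflow_top', [331.1, 211.7, 26.5, 35.1], 0.57)]
shift [ 0.1   0.18 -0.08] turn [ 0.   -0.07 -0.1 ] dist mm 2.0 pos [491.6 225.5 231.8] F [-0.   0.2 -0.1] w 43.0 t 35.5 j [ 0.73  0.26 -0.23  0.   -1.08  0.77]
```

View pics/w28.png

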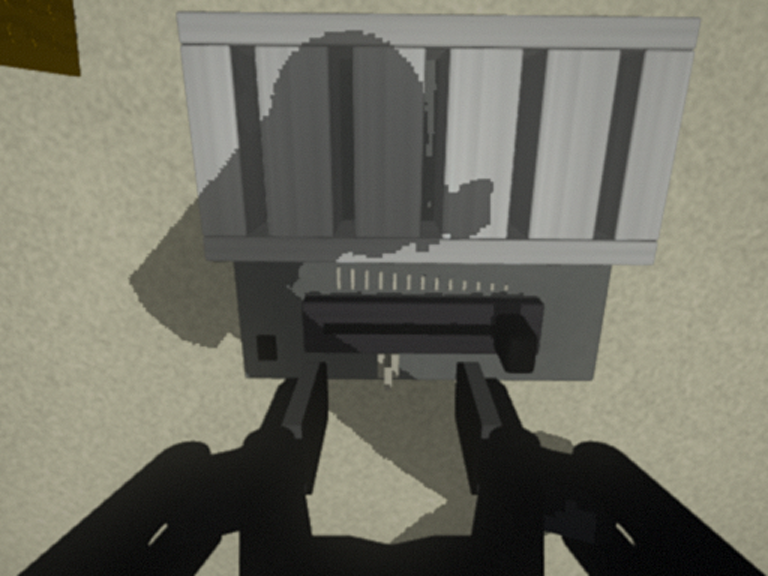

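View pics/w28z.png

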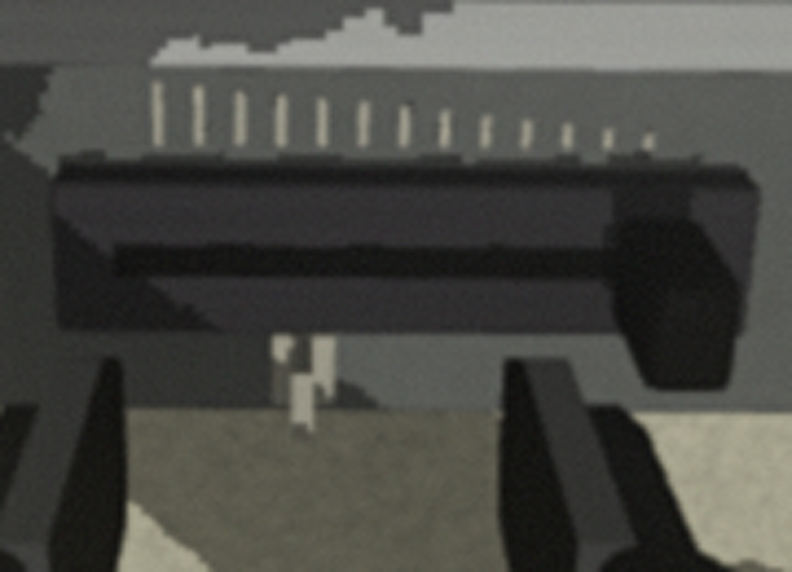

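Run:
```python
from h import *
p=arm.camera_params("wrist");Rm=rz(D[2])
f=lambda u,v,z:((back([(190+u/4.4-.4,160+v/4.4-.4)],z,p)[0]-[D[0],D[1],0])@Rm).round(1)
ticks=[158,199,240,281,322,363,404,445,486,526,567,608,649]
print([f(u,143,30.5)[1] for u in ticks])
print("fin near top",f(302,425,60),"fin far top",f(302,380,60),"foot",f(303.5,340,40))
print("grip near L/R",f(648,385,84.5),f(727,385,84.5),"block",f(60,165,44),f(755,170,44))
```

```text
[np.float64(59.5), np.float64(49.4), np.float64(39.4), np.float64(29.3), np.float64(19.3), np.float64(9.2), np.float64(-0.8), np.float64(-10.9), np.float64(-20.9), np.float64(-30.7), np.float64(-40.8), np.float64(-50.8), np.float64(-60.8)]
fin near top [-159.3   24.2   60. ] fin far top [-147.3   24.1   60. ] foot [-147.    23.9   40. ]
grip near L/R [-135.2  -51.2   84.5] [-135.2  -68.3   84.5] block [-99.   81.2  44. ] [-100.4  -83.    44. ]
```

Run:
```python
from h import *
go([430.3,146.6,130],np.pi/2+D[2])
```

```text
shift [ 5.62 10.17  8.27] turn [ 0.   -0.07 -0.1 ] dist mm 143.0 pos [491.6 225.5 231.8] F [-0.   0.2 -0.1] w 43.0 t 35.5 j [ 0.73  0.26 -0.23  0.   -1.08  0.77]
```

```bash
python3 -m inch '[[0.6,2,2,3,0,0,0],[0.6,4,4,6,0,0,0],[0.6,5.4,6,8,0,0,0],[0.6,5.6,8,8.3,0,0,0],[0.6,5.6,10,8.3,0,0,0],[0.6,5.6,10,8.3,0,0,0],[0.6,5.6,10,8.3,0,0,0],[0.6,5.6,10,8.3,0,0,0]]'
python3 - <<'E'
from h import *
snap("wrist","w29")
go([430.3,146.6,75],np.pi/2+D[2])
E
```

```text
clock: 36.13
position: [431.3, 147.5, 132.5]
ee_rot: [0.023, 0.707, -0.707, -0.021]
contact_force: [0.3, 0.6, -1.1]
gripper_width: 51.4
shift [0.12 5.77 0.12] turn [ 0.07  0.03 -0.21] dist mm 58.0 pos [431.4 147.7 132.7] F [ 0.1 -0.5  0.2] w 51.1 t 36.2 j [ 0.69  0.23 -0.56  0.   -0.78  0.82]
```

View pics/w29.png

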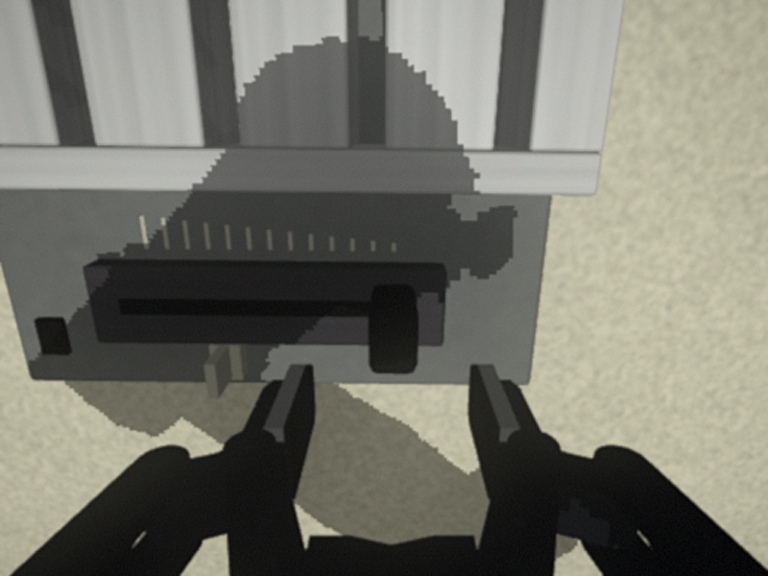

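Fingers straddle the grip's line, so descend and grip.

```bash
python3 -m inch '[[0.6,0.05,2.5,0.1,0,0,0],[0.6,0.1,4.5,0.1,0,0,0],[0.6,0.1,5.7,0.1,0,0,-0.2],[0.6,0.1,5.7,0.1,0,0,-0.2],[0.1,0.1,5.7,0.1,0,0,-0.2],[0.1,0.1,5.7,0.1,0,0,-0.2],[0.1,0.1,5.7,0.1,0,0,-0.2],[0.1,0.1,5.7,0.1,0,0,-0.2],[0.1,0.1,5.7,0.1,0,0,-0.2],[0.1,0.1,5.7,0.1,0,0,-0.2]]'
python3 - <<'E'
from h import *
s=arm.read_state();b=np.array([430.1,146.4]) # stop
u=np.array([-np.sin(D[2]),np.cos(D[2])])
print("along from stop",(s['position'][:2]-b)@u)
t=b+u*84.7
go([*t,74.5],np.pi/2+D[2])
E
```

```text
clock: 37.02
position: [430.3, 146.9, 75.9]
ee_rot: [0.023, 0.707, -0.706, -0.022]
contact_force: [-1.2, 1.0, 6.6]
gripper_width: 19.4
along from stop 0.4849274496312419
shift [ 0.01  0.16 -8.42] turn [ 0.11  0.03 -0.04] dist mm 84.0 pos [430.3 146.9  75.9] F [-1.2  1.   6.6] w 19.4 t 37.0 j [ 0.69  0.32 -0.62 -0.   -0.62  0.82]
```

```bash
python3 -m inch '[[0.1,0,0,-0.6,0,0,0],[0.1,0,0,-1.8,0,0,0],[0.1,0,0,-3.2,0,0,0],[0.1,0,0,-4.6,0,0,0],[0.1,0,0,-6,0,0,0],[0.1,0,0,-7.2,0,0,0],[0.1,0,0,-8,0,0,0],[0.1,0,0,-8.4,0,0,0],[0.1,0,0,-8.4,0,0,0],[0.1,0,0,-8.4,0,0,0],[0.1,0,0,-8.4,0,0,0]]'
python3 - <<'E'
from h import *
s=arm.read_state();b=np.array([430.1,146.4]) # stop
u=np.array([-np.sin(D[2]),np.cos(D[2])])
print("along from stop",(s['position'][:2]-b)@u,s['contact_force'])
snap("wrist","w30")
E
```

```text
clock: 37.93
position: [436.5, 232.0, 75.9]
ee_rot: [0.023, 0.708, -0.705, -0.021]
contact_force: [3.4, 1.3, 4.8]
gripper_width: 18.8
along from stop 85.82181559238809 [3.37304373 1.25242933 4.78596081]
```

View pics/w30.png

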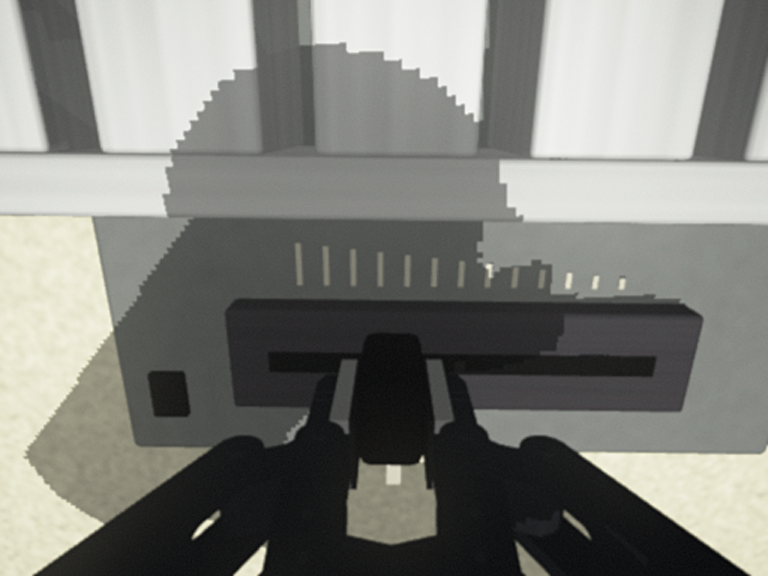

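```bash
python3 -m inch '[[0.1,0,0,0.05,0,0,0],[0.1,0,0,0.1,0,0,0],[0.1,0,0,0.1,0,0,0],[0.1,0,0,0.1,0,0,0]]'; python3 -m inch '[[0.3,0,0,0.1,0,0,0],[0.6,0,0,0.1,0,0,0],[0.6,0,0,0.1,0,0,0],[0.6,0,0,0.1,0,0,0],[0.6,0,-1,0.1,0,0,0],[0.6,0,-3,0.1,0,0,0],[0.6,0,-6,0.1,0,0,0],[0.6,-3,-9,0.1,0,0,0],[0.6,-6,-13,0.1,0,0,0],[0.6,-6,-16,0.1,0,0,0],[0.6,-6,-16,0.1,0,0,0],[0.6,-6,-16,0.1,0,0,0],[0.6,-6,-16,0.1,0,0,0]]'
python3 - <<'E'
from h import *
im,p=snap("wrist","w31");snap("wrist","w31z",190,160,180,130,4.4)
snap("side","s31",150,90,200,220,2.7)
Rm=rz(D[2]);import pickle;pickle.dump(p,open("p31.pkl","wb"))
E
```

```text
clock: 38.32
position: [436.4, 230.7, 75.9]
ee_rot: [0.023, 0.708, -0.705, -0.021]
contact_force: [2.6, 1.1, 5.0]
gripper_width: 18.6
clock: 39.4
position: [493.8, 223.6, 233.3]
ee_rot: [-0.021, -0.706, 0.707, 0.024]
contact_force: [-0.0, 0.7, 0.1]
gripper_width: 51.1
```

View pics/w31z.png

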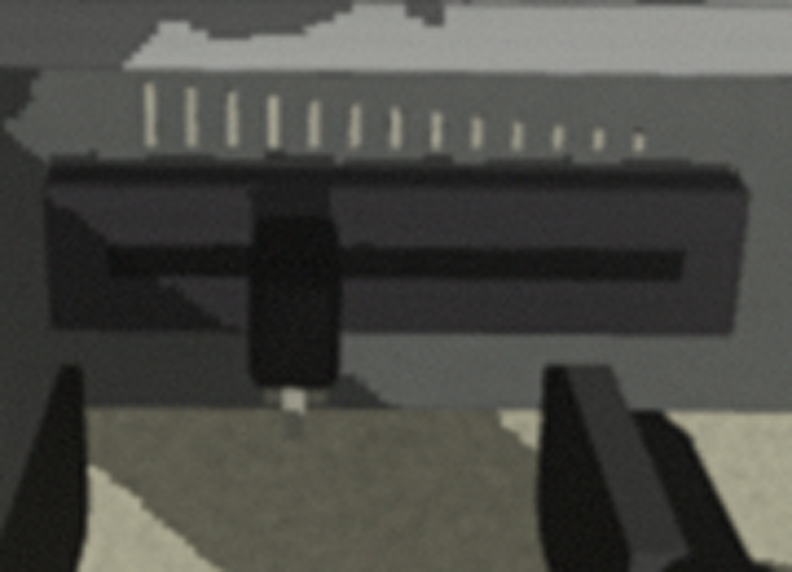

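View pics/s31.png

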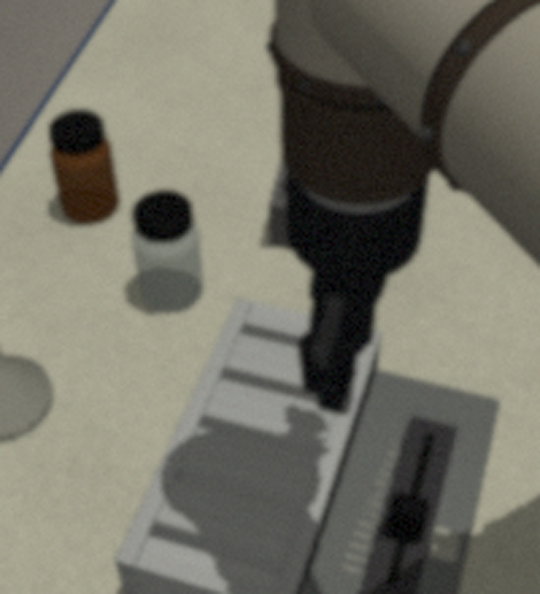

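Run:
```python
from h import *
p=arm.camera_params("wrist")
Rm=rz(D[2])
f=lambda u,v,z:((back([(190+u/4.4-.4,160+v/4.4-.4)],z,p)[0]-[D[0],D[1],0])@Rm).round(1)
print("fin",f(292.5,408,60),"grip",f(251,375,84.5),f(340,375,84.5))
snap("scene","c32",130,120,200,220,2.7,draw=[rect(C,-65,65,-132,132,58)])
```

```text
fin [-154.6   24.1   60. ] grip [-132.2   32.8   84.5] [-132.2   13.4   84.5]
```

View pics/c32.png

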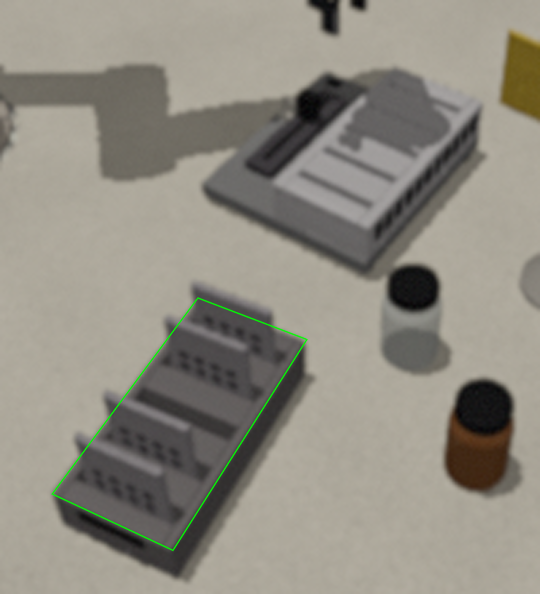

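Run:
```python
from bench import arm
s=arm.read_state();print(s['position'],s['contact_force'],s['joint_vel'].round(3))
print(arm.job_done())
```

```text
[493.78247857 223.72875185 232.76902871] [-0.16287346  0.75433038  0.24910736] [ 0.001 -0.001  0.008  0.003  0.     0.001]
the job is handed in; nothing more can be done
None
```

The job is handed in at about 40 s on the robot's clock, well under the 210 s limit; `arm.job_done()` gave no verdict.

**What I did:** I slid the airflow grip to its shut end stop, where the force rose to about 29 N with no more travel. I then moved the four screens present, from dryer slots -100, 0, +50 and +100, into carrier slots -100, -50, +50 and +100. Dryer slot -50 was already empty at the start, and the yellow look-alike was left alone. Last, I slid the grip to the white pointer.

**Last checks:**
- **Screens:** the final scene picture showed all four standing upright in the carrier. Each one was lowered until it touched the slot floor before I released it.
- **Carrier and jar:** the carrier was where I first measured it, and the jar was upright.
- **Grip alignment:** the last wrist picture put the middle of the grip about 1 mm from the pointer fin, inside the 5 mm limit.
- **Robot:** the tool was clear of everything, with contact forces under 1 N.

**Disagreement:** the wrist camera and the end-stop contact placed the dryer about 2 mm apart in y. I used the tick marks beside the track to correct for this before setting the grip.

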